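# Clip the developed plates, hang them to dry and close the box

### The job

Hang the developed plates up to dry: lift the front of the plate box's lid over the end lip, slide it out and lay it flat on the bench. Then put a spring clip from the carton on the top edge of every plate in the box and hang each plate by a wire loop of its clip on a hook of its own on the drying rack, then slide the empty box's lid back in until it drops flat behind its lip. Never touch the coated plates with the gripper, only the clips, and do not disturb the bench timer.

Things in the scene. Friction and masses are not known exactly. Their poses are not given: they have to be found in the camera images.
- plate_box: blue-grey plate box, 77 x 168 x 100 mm, heavy. Origin: centre of its underside; y along its length (closed end +y, end lip -y), z up. Inside 54 mm wide, floor at z = 5; three slots across it at y = -47, 0, +47 mm (guide ribs only up to z = 55), so the plates' top edges are at z = 80 mm. Highest edges at z = 100 mm.
- box_lip (a point): middle of the top of the end lip at the box's -y end (box z = 88 mm), 4 mm above the ledges (z = 84) on which the lid lies. Overhanging side rims (underside z = 97 mm, 69 mm between their groove backs) hold the lid down from the closed end to y = -18 mm.
- lid: grey sliding lid, 63 x 152 x 4 mm, 60 g. Origin: centre of its underside; axes as the box's. Closed, its origin is at the box's z = 84 mm and its front edge behind the 4 mm end lip; it can be raised 9 mm in its grooves. Raised clear of the lip it slides out toward the box's -y, and is free of the side rims after 94 mm.
- lid_bar (a point): centre of the dark grip bar on the lid's top, 50 mm from the lid's centre toward the lip end; the bar is 34 mm (lid's x) x 12 mm (lid's y) and stands 17 mm above the lid's 4 mm sheet; this point is 12.5 mm above the lid's underside
- carton: small open carton, 162 (its x) x 54 (its y) x 43 mm, 0.4 kg, loose; walls 2 mm. Origin: centre of its underside. The clips sit on its +y wall.
- rack: drying rack, fixed: a grey drip tray (130 x 290 x 12 mm) with two steel posts and a crossbar (10 mm thick, axis 240 mm up, directly above this origin) along the rack's y. Three hooks stand out from the crossbar toward the rack's -x at y = +85, 0 and -85 mm. Origin at bench level.
- plate_1: flat glass plate, off-white coating, 50 wide x 3 thick x 75 tall mm, 30 g, standing upright in one of the box's three slots (may be absent). Origin: middle of its lower edge; x along its width, y through its thickness, z up along its height.
- plate_2: flat glass plate, off-white coating, 50 wide x 3 thick x 75 tall mm, 30 g, standing upright in one of the box's three slots (may be absent). Origin: middle of its lower edge; x along its width, y through its thickness, z up along its height.
- plate_3: flat glass plate, off-white coating, 50 wide x 3 thick x 75 tall mm, 30 g, standing upright in one of the box's three slots (may be absent). Origin: middle of its lower edge; x along its width, y through its thickness, z up along its height.
- clip_1: steel spring clip, 32 g, at the start shut on the carton's wall, jaws down. Origin: middle of the mouth at the jaws' lower ends; x along its width, y the way the jaws open, z from mouth to loops. Jaws 34 mm wide, pads z = 0 to 10 mm, throat free up to z = 35 mm. Round spring back (hinge, along x) at z = 42 mm, 17 mm thick; held by its flat ends at x = +-18 mm the clip stays shut.
- clip_1_arm (a joint): opening of clip_1 (rad): -0.06 shut and empty, about 0 on a plate, 0.54 fully open. Opened by squeezing its two wire loops together in y (about 12 N): 42 mm over the wires at their tops at rest, about 19 mm fully squeezed, when they stand upright and the mouth gapes 22 mm. Let go, it springs shut.
- clip_1_loop (a point): middle between the tops of the two wire loops of clip_1, at its z = 79 mm. The loops rise from the back and lean outward: at y = +-9 at z = 45 mm, +-19.5 at their tops. Wire 3.2 mm thick; each loop is 17 mm wide inside (in x) and open from z = 51 to 77 mm for a hook to pass through it in y.
- clip_2: steel spring clip, 32 g, at the start shut on the carton's wall, jaws down. Origin: middle of the mouth at the jaws' lower ends; x along its width, y the way the jaws open, z from mouth to loops. Jaws 34 mm wide, pads z = 0 to 10 mm, throat free up to z = 35 mm. Round spring back (hinge, along x) at z = 42 mm, 17 mm thick; held by its flat ends at x = +-18 mm the clip stays shut.
- clip_2_arm (a joint): opening of clip_2 (rad): -0.06 shut and empty, about 0 on a plate, 0.54 fully open. Opened by squeezing its two wire loops together in y (about 12 N): 42 mm over the wires at their tops at rest, about 19 mm fully squeezed, when they stand upright and the mouth gapes 22 mm. Let go, it springs shut.
- clip_2_loop (a point): middle between the tops of the two wire loops of clip_2, at its z = 79 mm. The loops rise from the back and lean outward: at y = +-9 at z = 45 mm, +-19.5 at their tops. Wire 3.2 mm thick; each loop is 17 mm wide inside (in x) and open from z = 51 to 77 mm for a hook to pass through it in y.
- clip_3: steel spring clip, 32 g, at the start shut on the carton's wall, jaws down. Origin: middle of the mouth at the jaws' lower ends; x along its width, y the way the jaws open, z from mouth to loops. Jaws 34 mm wide, pads z = 0 to 10 mm, throat free up to z = 35 mm. Round spring back (hinge, along x) at z = 42 mm, 17 mm thick; held by its flat ends at x = +-18 mm the clip stays shut.
- clip_3_arm (a joint): opening of clip_3 (rad): -0.06 shut and empty, about 0 on a plate, 0.54 fully open. Opened by squeezing its two wire loops together in y (about 12 N): 42 mm over the wires at their tops at rest, about 19 mm fully squeezed, when they stand upright and the mouth gapes 22 mm. Let go, it springs shut.
- clip_3_loop (a point): middle between the tops of the two wire loops of clip_3, at its z = 79 mm. The loops rise from the back and lean outward: at y = +-9 at z = 45 mm, +-19.5 at their tops. Wire 3.2 mm thick; each loop is 17 mm wide inside (in x) and open from z = 51 to 77 mm for a hook to pass through it in y.
- hook_1 (a point): top of the rod of hook_1, where a loop should hang: a level 5 mm rod from the crossbar toward the rack's -x; this point is 50 mm from the crossbar's axis. 6 mm farther out the rod turns up; its tip ends 62 to 65 mm from the crossbar's axis, 9 mm above this point. Axes as the rack's.
- hook_2 (a point): top of the rod of hook_2, where a loop should hang: a level 5 mm rod from the crossbar toward the rack's -x; this point is 50 mm from the crossbar's axis. 6 mm farther out the rod turns up; its tip ends 62 to 65 mm from the crossbar's axis, 9 mm above this point. Axes as the rack's.
- hook_3 (a point): top of the rod of hook_3, where a loop should hang: a level 5 mm rod from the crossbar toward the rack's -x; this point is 50 mm from the crossbar's axis. 6 mm farther out the rod turns up; its tip ends 62 to 65 mm from the crossbar's axis, 9 mm above this point. Axes as the rack's.
- bench_timer: small white bench timer, 64 x 64 x 20 mm, that stands near the box and is to be left alone
Not all that is in view belongs to the job. What is shaped like the clip_1 but blue or orange is not meant.

How it is judged (in metres and radians):
On the way:
1. the lid is out of the box and lies flat on the bench (height (world z) of lid below 0.012 m and angle between lid's own z axis and vertical below 0.12 rad and horizontal distance between lid and plate_box above 0.06 m), for 0.2 s.
At the end, for the whole second after the job is handed in: each plate present: a clip shut on its top edge (edge 2-36 mm into the mouth, within 25 mm of the middle), clip borne by the rack, plate within 50 mm of a hook, > 50 mm up, tilt < 0.6 rad, still (< 0.06 m/s); plates > 50 mm apart; lid home (flat on its ledges behind the lip) (((z of plate_1 in the frame of clip_1 between -0.073 and -0.039 m and y of plate_1 in the frame of clip_1 between -0.025 and 0.025 m and x of plate_1 in the frame of clip_1 between -0.025 and 0.025 m and angle between the y axis of plate_1 and the y axis of clip_1, either way round below 0.3 rad and contact force between clip_1 and plate_1 above 0.5 N and contact force between clip_1 and rack above 0.1 N) or (z of plate_1 in the frame of clip_2 between -0.073 and -0.039 m and y of plate_1 in the frame of clip_2 between -0.025 and 0.025 m and x of plate_1 in the frame of clip_2 between -0.025 and 0.025 m and angle between the y axis of plate_1 and the y axis of clip_2, either way round below 0.3 rad and contact force between clip_2 and plate_1 above 0.5 N and contact force between clip_2 and rack above 0.1 N) or (z of plate_1 in the frame of clip_3 between -0.073 and -0.039 m and y of plate_1 in the frame of clip_3 between -0.025 and 0.025 m and x of plate_1 in the frame of clip_3 between -0.025 and 0.025 m and angle between the y axis of plate_1 and the y axis of clip_3, either way round below 0.3 rad and contact force between clip_3 and plate_1 above 0.5 N and contact force between clip_3 and rack above 0.1 N)) and (horizontal distance between plate_1 and hook_1 below 0.05 m or horizontal distance between plate_1 and hook_2 below 0.05 m or horizontal distance between plate_1 and hook_3 below 0.05 m) and height (world z) of each of plate_1, plate_2, plate_3 above 0.05 m and angle between each of plate_1, plate_2, plate_3's own z axis and vertical below 0.6 rad and linear speed of each of plate_1, plate_2, plate_3 below 0.06 m/s and ((z of plate_2 in the frame of clip_1 between -0.073 and -0.039 m and y of plate_2 in the frame of clip_1 between -0.025 and 0.025 m and x of plate_2 in the frame of clip_1 between -0.025 and 0.025 m and angle between the y axis of plate_2 and the y axis of clip_1, either way round below 0.3 rad and contact force between clip_1 and plate_2 above 0.5 N and contact force between clip_1 and rack above 0.1 N) or (z of plate_2 in the frame of clip_2 between -0.073 and -0.039 m and y of plate_2 in the frame of clip_2 between -0.025 and 0.025 m and x of plate_2 in the frame of clip_2 between -0.025 and 0.025 m and angle between the y axis of plate_2 and the y axis of clip_2, either way round below 0.3 rad and contact force between clip_2 and plate_2 above 0.5 N and contact force between clip_2 and rack above 0.1 N) or (z of plate_2 in the frame of clip_3 between -0.073 and -0.039 m and y of plate_2 in the frame of clip_3 between -0.025 and 0.025 m and x of plate_2 in the frame of clip_3 between -0.025 and 0.025 m and angle between the y axis of plate_2 and the y axis of clip_3, either way round below 0.3 rad and contact force between clip_3 and plate_2 above 0.5 N and contact force between clip_3 and rack above 0.1 N)) and (horizontal distance between plate_2 and hook_1 below 0.05 m or horizontal distance between plate_2 and hook_2 below 0.05 m or horizontal distance between plate_2 and hook_3 below 0.05 m) and ((z of plate_3 in the frame of clip_1 between -0.073 and -0.039 m and y of plate_3 in the frame of clip_1 between -0.025 and 0.025 m and x of plate_3 in the frame of clip_1 between -0.025 and 0.025 m and angle between the y axis of plate_3 and the y axis of clip_1, either way round below 0.3 rad and contact force between clip_1 and plate_3 above 0.5 N and contact force between clip_1 and rack above 0.1 N) or (z of plate_3 in the frame of clip_2 between -0.073 and -0.039 m and y of plate_3 in the frame of clip_2 between -0.025 and 0.025 m and x of plate_3 in the frame of clip_2 between -0.025 and 0.025 m and angle between the y axis of plate_3 and the y axis of clip_2, either way round below 0.3 rad and contact force between clip_2 and plate_3 above 0.5 N and contact force between clip_2 and rack above 0.1 N) or (z of plate_3 in the frame of clip_3 between -0.073 and -0.039 m and y of plate_3 in the frame of clip_3 between -0.025 and 0.025 m and x of plate_3 in the frame of clip_3 between -0.025 and 0.025 m and angle between the y axis of plate_3 and the y axis of clip_3, either way round below 0.3 rad and contact force between clip_3 and plate_3 above 0.5 N and contact force between clip_3 and rack above 0.1 N)) and (horizontal distance between plate_3 and hook_1 below 0.05 m or horizontal distance between plate_3 and hook_2 below 0.05 m or horizontal distance between plate_3 and hook_3 below 0.05 m) and horizontal distance between plate_1 and plate_2 above 0.05 m and horizontal distance between each of plate_1, plate_2 and plate_3 above 0.05 m and z of lid in the frame of plate_box between 0.081 and 0.0865 m and y of lid in the frame of plate_box between -0.007 and 0.005 m and angle between lid's own z axis and vertical below 0.03 rad and linear speed of lid below 0.03 m/s); the robot touches nothing.
It fails at once if a plate is touched by the gripper (contact force between the fingers and plate_1 above 1 N or contact force between the fingers and plate_2 above 1 N or contact force between the fingers and plate_3 above 1 N).
It fails at once if the bench timer is disturbed (distance of bench_timer from where it was at the start of the episode above 0.03 m).
Of plate_1, plate_2, plate_3 only 2 to 3 are there at a start; the rules pass over those that are not, and their reading is None.
At some moment in a run one of carton, lid may be knocked a few centimetres aside while the robot is not near it.
It also fails if it takes over 210 s, if anything falls off the work surface, if the arm or the gripper's body presses on something with over 40 N, if the wrist force passes 120 N, or if a joint passes its speed limit or range.

### The arm

A 6-joint arm with a two-finger parallel gripper is mounted at the origin on a cart in front of the work surface, level with it; the furniture and walls round the work are solid. World frame = base frame: x ahead of the robot, y to its left, z up, the work surface at z = 0. Lengths are in m, angles in degrees, forces in N, time in s.
With the tool pointing down it reaches from about 0.3 to 0.75 m from the base axis. Payload 8.5 kg.
Tool frame: the origin (TCP) lies on the centre line of the jaws, within the pads' length; the fingertips stand 22 mm ahead of it and the grasp point (between the pads) lies 3 mm ahead of it (env.tip_reach is the distance from the TCP to the fingertips, in m); y points along the fingers, z is the direction in which the jaws open and shut, and the axes are right-handed (so a half turn about y gives the same grasp; the last joint's range is limited). The gripper opens to 85 mm and grips with 20 to 120 N. Pads are 22 mm wide; open, the fingers measure 114 mm over their backs; the gripper's body (76 mm by 85 mm) begins 54 mm behind the grasp point. The pads swing forward as they close: fully open they stand 13 mm farther back than shut.
Start: joints at [62.034, 21.807, 74.336, -0, 83.858, -12.336], TCP at [0.148, 0.53, 0.253] pointing down, gripper open.
Joint ranges: [-178.18, 178.18], [-50.72, 133.34], [12.68, 142.11], [-81.47, 261.47], [9.98, 163.14], [-165.26, 165.26]. Speed limits (degrees/s): [136.94, 136.94, 180, 180, 180, 180].

### API

Orientations are given as a 3x3 rotation matrix whose columns are the frame's x, y, z axes.
In Python, from rig import env, get_image gives the robot as it stands. The module is installed in compiled form; this text tells all that it offers.
- The arm moves only by the tool carry_out, never from a script. Its argument "targets" is a list that holds one entry, the list of rows, each a list of 7 numbers: the closure, from 0 (fully open) to 1 (shut), then the shift along the world's x, y, z in mm, then the turn, a rotation vector about the world's x, y, z in degrees. In form: [[[claw, dx, dy, dz, ax, ay, az], ...]]. A call has 1 to 20 rows; each row is the pose to reach, as a shift and turn from the pose commanded when the call began; what a row does not reach only later rows make up. A row lasts 1/12 s, in which the tool goes at most 41.7 mm and 7.16 degrees, less where a joint would pass 70% of its speed; a pose out of reach is approached as far as the arm can. A call with a gripper value outside its range is refused whole. The fingers move at their own pace and stop on an object; "squeeze" is the grip in N (left out, the last holds). Time passes only in rows, so rows that repeat a pose let the fingers close. It gives the time, the measured TCP pose, the force and the opening at its end, in the units of the state.
- env.observe(): the state, without advancing time (a new reading comes with each control period).
- get_image(name): name is "side" or "top"; returns a dict with "img" (400x640x3 uint8, red, green, blue), "fx", "fy", "cx", "cy" (pixels), "k1" (the pictures are not rectified: a ray, as slopes to the right and down, at radius r is drawn at 1 + k1 r^2 times it, then the intrinsics apply), "rvec" (rotation vector, rad) and "tvec" (3), from world to camera coordinates, as OpenCV has them. Camera axes: x right, y down, z forward; pixel columns grow to the right and rows downward; lengths in m; the calibration is good to about 2 mm. A picture is of the moment at which its call begins. There is no depth.
- env.close_job(): hands the job in, once; it reports no verdict.
The state is a dict: "time_s": time; "q": joint angles; "qvel": joint speeds; "joint_efforts": joint torques, N m; "position": TCP position; "tool_rot": TCP orientation; "ft_force": force on the tool from outside, world axes, zero at the start; "wrist_torque": the same for the moment, N m; "grip_width": finger opening in m.
Only numpy, scipy, OpenCV 4.12 (cv2) and the standard library are available. Lean on these libraries where they do the work, as an engineer would, in place of code of your own. Each camera call takes 0.05 s, during which the arm holds its last target.

## Working session

There is one attempt and no reset: what is moved stays moved. The work goes in short steps, Python scripts to look and compute and a tool call to move; the robot and the scene stay as the last step left them, time stands still between calls to the robot, and variables do not carry over. Pictures are saved under pics/ and viewed, and the job is handed in when it is done.

Besides the shell and the picture viewer there is one more tool, called after "Request:" as name([rows], argument=value, ...), one row to a line, values as JSON. carry_out: Moves the arm, as the interface text tells. Its arguments: {"type":"object","properties":{"targets":{"type":"array"},"squeeze":{"type":"number"}},"required":["targets"]}

```bash
ls; mkdir -p pics
cat > h.py <<'E'
import numpy as np, cv2
from rig import env, get_image
def cam(n):
    d=get_image(n); R,_=cv2.Rodrigues(np.array(d['rvec'],float)); d['R']=R; d['t']=np.array(d['tvec'],float).ravel(); return d
def proj(d,P):
    P=np.atleast_2d(P); c=P@d['R'].T+d['t']; s=c[:,:2]/c[:,2:]; r2=(s**2).sum(1,keepdims=True); s=s*(1+d['k1']*r2)
    return np.c_[s[:,0]*d['fx']+d['cx'], s[:,1]*d['fy']+d['cy']]
def ray(d,u,v):
    s=np.array([(u-d['cx'])/d['fx'],(v-d['cy'])/d['fy']]); q=s.copy()
    for _ in range(30): q=s/(1+d['k1']*(q@q))
    w=d['R'].T@np.array([q[0],q[1],1.]); o=-d['R'].T@d['t']; return o,w/np.linalg.norm(w)
def atz(d,u,v,z):
    o,w=ray(d,u,v); return o+w*(z-o[2])/w[2]
def tri(d1,p1,d2,p2):
    o1,w1=ray(d1,*p1);o2,w2=ray(d2,*p2)
    A=np.c_[w1,-w2]; s=np.linalg.lstsq(A,o2-o1,rcond=None)[0]; a=o1+s[0]*w1;b=o2+s[1]*w2
    return (a+b)/2,np.linalg.norm(a-b)
def save(d,fn,crop=None,scale=1):
    im=d['img'][:,:,::-1]
    if crop: x0,y0,x1,y1=crop; im=im[y0:y1,x0:x1]
    if scale!=1: im=cv2.resize(im,None,fx=scale,fy=scale,interpolation=cv2.INTER_CUBIC)
    cv2.imwrite('pics/'+fn,im)
E
python3 - <<'E'
from h import *
for n in('top','side'):
    d=cam(n); save(d,n+'0.png'); np.savez('pics/'+n+'0.npz',**{k:d[k] for k in d})
    print(n,d['fx'],d['cx'],d['cy'],d['k1'],-d['R'].T@d['t'],d['R'].round(2).tolist())
s=env.observe()
for k in s: print(k,np.round(s[k],3).tolist())
print(env.tip_reach)
E
```

```text
pics
top 402.26504944381657 316.441994135334 199.07107813512164 -0.08262480784105569 [0.431894   0.01363446 1.21209284] [[0.01, -1.0, -0.0], [-0.99, -0.01, -0.11], [0.11, 0.0, -0.99]]
side 381.8309706851469 314.32815109132946 199.94443202099197 -0.08826875183951204 [0.53030865 0.9460616  0.57071671] [[-1.0, -0.01, -0.01], [0.01, 0.38, -0.92], [0.01, -0.92, -0.38]]
time_s 0.1
q [62.037, 21.838, 74.379, -0.0, 83.858, -12.334]
qvel [0.007, -0.008, -0.194, -0.009, -0.019, 0.013]
joint_efforts [0.003, -44.923, -23.166, -0.0, 0.004, -0.0]
position [0.148, 0.529, 0.253]
tool_rot [[0.963, -0.001, 0.269], [-0.269, -0.001, 0.963], [-0.0, -1.0, -0.001]]
ft_force [1.01, -0.345, -0.15]
wrist_torque [-0.032, -0.008, -0.039]
grip_width 0.085
0.022
```

View pics/top0.png

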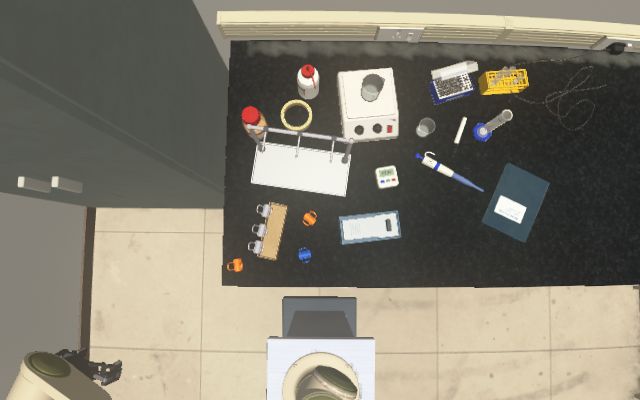

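View pics/side0.png

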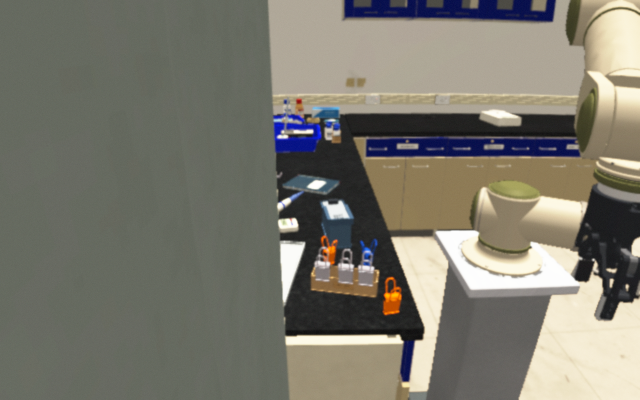

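Run:
```python
from h import *
d=cam('top'); save(d,'t1.png',(220,110,420,290),4)
s=cam('side'); save(s,'s1.png',(270,170,410,330),5)
for n,u,v,z in [('timer',387,177,.02),('cartonTL',263,203,.043),('boxc',370,227,.1),('rackpostL',262,148,.24),('rackpostR',348,157,.24)]:
  print(n,atz(d,u,v,z).round(3))
```

```text
timer [ 0.63  -0.195  0.02 ]
cartonTL [0.547 0.172 0.043]
boxc [ 0.477 -0.133  0.1  ]
rackpostL [0.664 0.151 0.24 ]
rackpostR [ 0.643 -0.061  0.24 ]
```

View pics/t1.png

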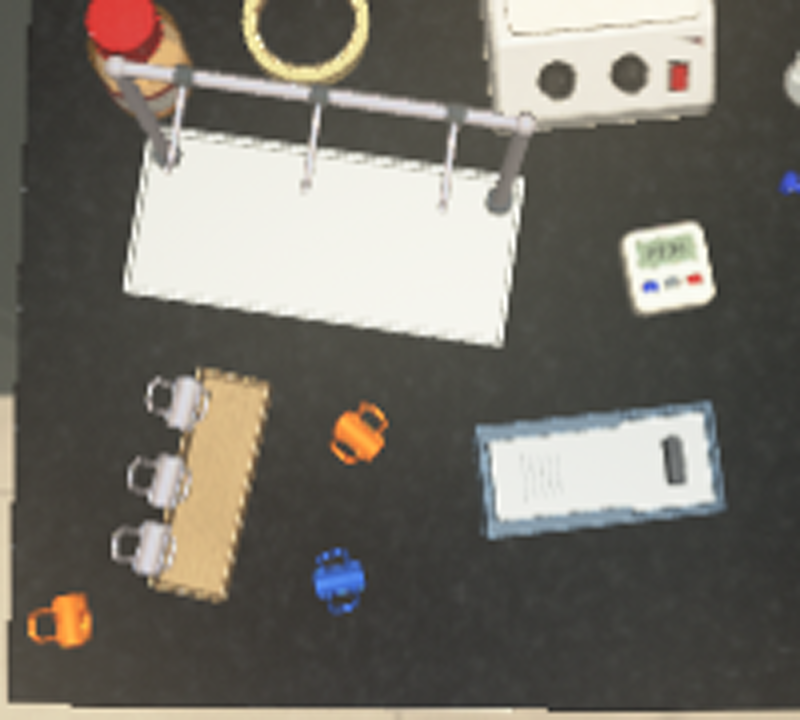

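View pics/s1.png

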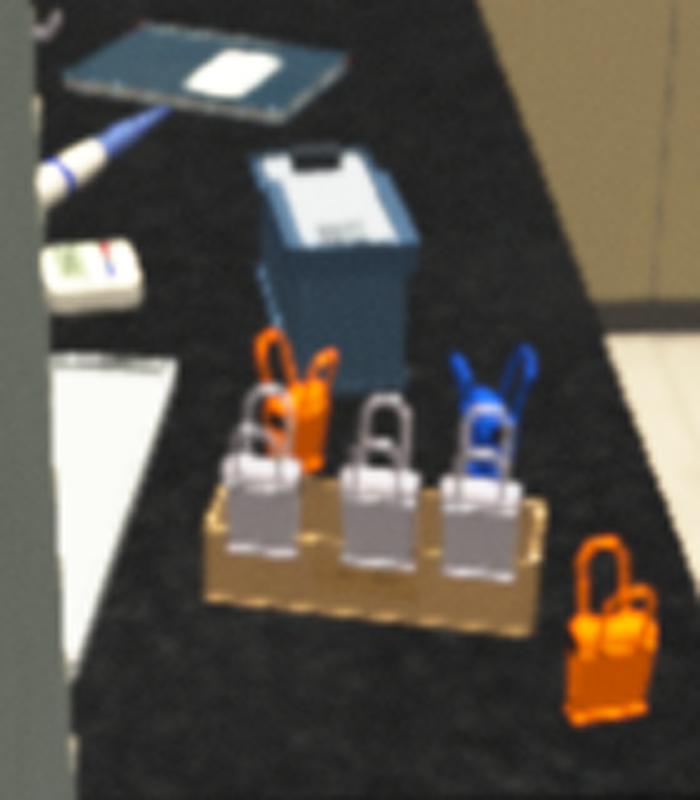

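Run:
```python
from h import *
d=cam('top'); 
save(d,'t2.png',(330,200,410,260),10)
save(d,'t3.png',(240,195,320,255),10)
save(d,'t4.png',(240,115,360,205),6)
```

```text
(no output)
```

View pics/t2.png

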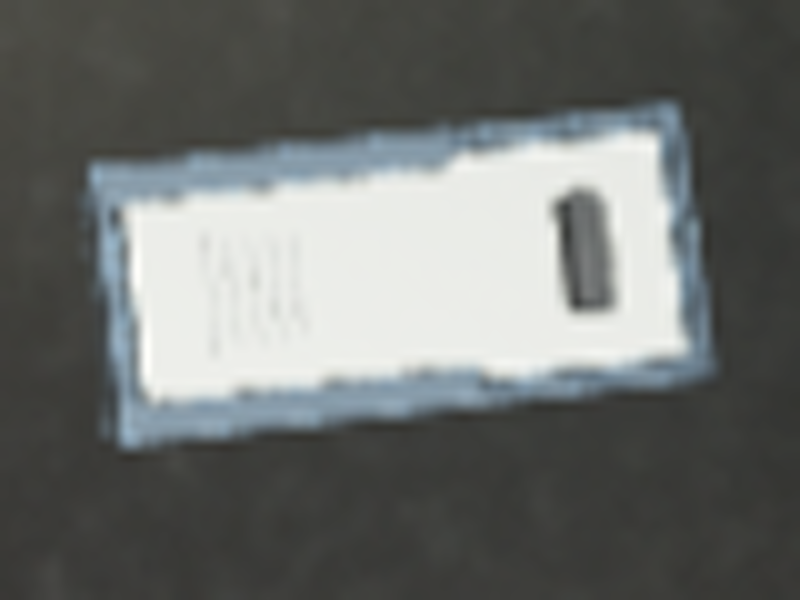

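View pics/t3.png

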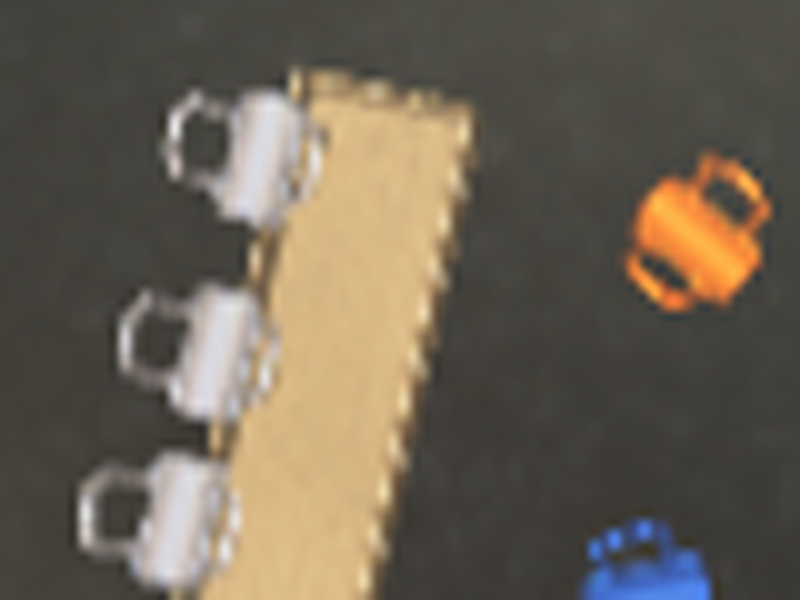

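View pics/t4.png

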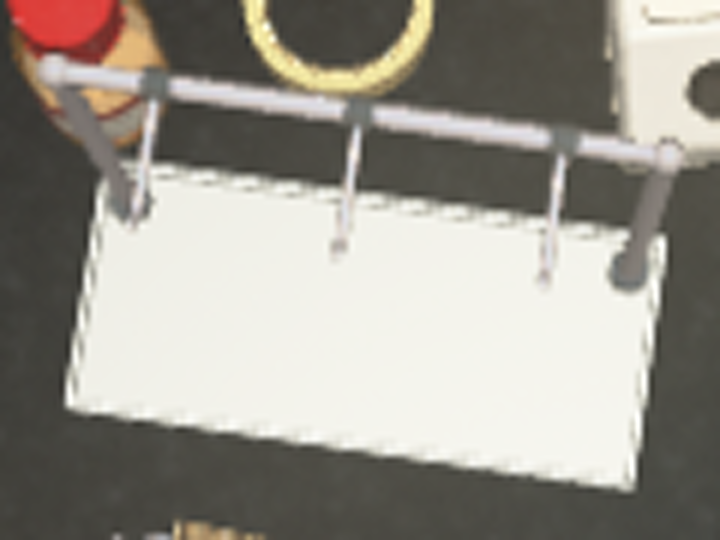

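```bash
cat >> h.py <<'E'
def cp(X,Y,x0,y0,s): return x0+(X+.5)/s-.5, y0+(Y+.5)/s-.5
from scipy.optimize import least_squares
def fit(d,model,pix,x0):
    model=np.array(model,float);pix=np.array(pix,float)
    def W(p): c,s=np.cos(p[2]),np.sin(p[2]); return np.c_[p[0]+c*model[:,0]-s*model[:,1],p[1]+s*model[:,0]+c*model[:,1],model[:,2]]
    f=lambda p:(proj(d,W(p))-pix).ravel()
    r=least_squares(f,x0,x_scale=[.1,.1,.1]); return r.x, np.abs(r.fun).max(), r.fun.reshape(-1,2).round(1)
def w(p,m):
    c,s=np.cos(p[2]),np.sin(p[2]); return np.array([p[0]+c*m[0]-s*m[1],p[1]+s*m[0]+c*m[1],m[2]])
E
python3 - <<'E'
from h import *
d=cam('top')
# image left=+y, up=+x
px=[cp(*a,330,200,10) for a in [(92,163),(122,447)]]
# closed end corners (+x,+y),( -x,+y) z=.1 ; lid/bar features
m=[(.0385,.084,.1),(-.0385,.084,.1)]
px+=[cp(678,103,330,200,10),cp(712,370,330,200,10)]; m+=[(.0385,-.084,.088),(-.0385,-.084,.088)]
px+=[cp(588,249,330,200,10)]; m+=[(0,-.05,.105)]
p,e,r=fit(d,m,px,[.47,-.13,.1]); print('box',p,np.degrees(p[2]),e,r.tolist())
for zz in (.1,.088):
  for a in px: print(atz(d,*a,zz).round(4))
print('bar',atz(d,*px[-1],.105))
# rack
q=[cp(*a,240,115,6) for a in [(68,408),(634,489),(663,235)]]; m=[(-.065,.145,.012),(-.065,-.145,.012),(.065,-.145,.012)]
q+=[cp(*a,240,115,6) for a in [(155,84),(359,113),(566,141)]]; m+=[(0,.085,.240),(0,0,.240),(0,-.085,.240)]
q+=[cp(*a,240,115,6) for a in [(137,222),(338,247),(544,277)]]; m+=[(-.0635,.085,.248),(-.0635,0,.248),(-.0635,-.085,.248)]
p,e,r=fit(d,m,q,[.64,.04,-.14]); print('rack',p,np.degrees(p[2]),e,r.tolist())
for y in (.085,0,-.085): print(w(p,(-.05,y,.2425)))
q=[cp(*a,240,195,10) for a in [(295,68),(475,105)]]; m=[(.081,.027,.043),(.081,-.027,.043)]
q+=[cp(*a,220,110,4) for a in [(152,582),(225,602)]]; m+=[(-.081,.027,.043),(-.081,-.027,.043)]
p,e,r=fit(d,m,q,[.48,.14,-.14]); print('carton',p,np.degrees(p[2]),e,r.tolist())
for zz in (.2425,.248,.25): print([atz(d,*cp(*a,240,115,6),zz).round(4).tolist() for a in [(137,222),(338,247),(544,277)]])
E
```

```text
box [ 0.47812471 -0.13317387  0.12116262] 6.942106570606801 0.36944693733863687 [[-0.4, 0.3], [-0.0, -0.3], [0.1, -0.2], [0.3, 0.4], [0.0, -0.1]]
[ 0.507  -0.0461  0.1   ]
[ 0.4288 -0.0546  0.1   ]
[ 0.5249 -0.2093  0.1   ]
[ 0.4509 -0.2178  0.1   ]
[ 0.4841 -0.1837  0.1   ]
[ 0.5078 -0.0468  0.088 ]
[ 0.4288 -0.0553  0.088 ]
[ 0.5259 -0.2117  0.088 ]
[ 0.4511 -0.2203  0.088 ]
[ 0.4847 -0.1858  0.088 ]
bar [ 0.48389048 -0.18278619  0.105     ]
rack [ 0.69220794  0.05874945 -0.17101127] -9.798224265940279 13.48485908312756 [[1.0, -13.5], [0.9, -10.2], [3.3, -9.3], [0.6, 2.6], [0.2, 3.7], [-0.5, 4.9], [-1.9, 3.6], [-1.3, 5.4], [-1.3, 6.5]]
[0.6574025  0.15101852 0.2425    ]
[0.64293728 0.0672584  0.2425    ]
[ 0.62847207 -0.01650172  0.2425    ]
carton [ 0.4674181   0.14329148 -0.1912144 ] -10.955778034746418 0.7618327363954904 [[0.1, -0.1], [0.2, -0.2], [-0.1, 0.8], [-0.1, -0.5]]
[[0.6544, 0.1497, 0.2425], [0.6444, 0.067, 0.2425], [0.6325, -0.0174, 0.2425]]
[[0.6531, 0.149, 0.248], [0.6432, 0.0667, 0.248], [0.6314, -0.0172, 0.248]]
[[0.6526, 0.1487, 0.25], [0.6427, 0.0666, 0.25], [0.631, -0.0171, 0.25]]
```

Run:
```python
from h import *
d=cam('top')
q=[cp(*a,240,115,6) for a in [(155,84),(359,113),(566,141)]]; m=[(0,.085,.240),(0,0,.240),(0,-.085,.240)]
q+=[cp(*a,240,115,6) for a in [(137,222),(338,247),(544,277)]]; m+=[(-.0635,.085,.248),(-.0635,0,.248),(-.0635,-.085,.248)]
p,e,r=fit(d,m,q,[.64,.04,-.14]); print('rack',p,np.degrees(p[2]),e,r.tolist())
for y in (.085,0,-.085): print(w(p,(-.05,y,.2425)).round(4), w(p,(-.0635,y,.2425)).round(4))
q=[cp(*a,240,115,6) for a in [(68,408),(634,489),(663,235),(105,170)]]
P=[atz(d,*a,.012) for a in q]; print(np.round(P,4).tolist())
for a in P:
  c,s=np.cos(p[2]),np.sin(p[2]); dx,dy=a[:2]-p[:2]; print((c*dx+s*dy).round(4),(-s*dx+c*dy).round(4))
# clips: spring back centres
for X,Y in [(268,157),(215,352),(175,520)]:
  print(atz(d,*cp(X,Y,240,195,10),.0825).round(4))
```

```text
rack [ 0.70367701  0.05845125 -0.13032694] -7.467183552792357 0.9864685724980973 [[0.6, -0.5], [0.3, -0.8], [-0.2, -0.9], [-0.8, 0.5], [-0.0, 1.0], [0.2, 0.7]]
[0.6651 0.1492 0.2425] [0.6518 0.151  0.2425]
[0.6541 0.0649 0.2425] [0.6407 0.0667 0.2425]
[ 0.6431 -0.0193  0.2425] [ 0.6297 -0.0176  0.2425]
[[0.6115, 0.2147, 0.012], [0.5726, -0.0703, 0.012], [0.7024, -0.085, 0.012], [0.7342, 0.1992, 0.012]]
-0.1117 0.1429
-0.1133 -0.1446
0.0174 -0.1424
0.012 0.1435
[0.5224 0.1571 0.0825]
[0.4673 0.1709 0.0825]
[0.4203 0.1812 0.0825]
```

Request:
carry_out([
  [[0,40,-120,20,0,0,4],[0,40,-120,20,0,0,4],[0,40,-120,20,0,0,4],[0,160,-360,20,0,0,10],[0,160,-360,20,0,0,10],[0,160,-360,20,0,0,10],[0,160,-360,20,0,0,10],[0,160,-360,20,0,0,10],[0,160,-360,20,0,0,10],[0,160,-360,20,0,0,10],[0,336,-713,-10,0,0,22.5],[0,336,-713,-10,0,0,22.5],[0,336,-713,-10,0,0,22.5],[0,336,-713,-10,0,0,22.5],[0,336,-713,-10,0,0,22.5],[0,336,-713,-10,0,0,22.5],[0,336,-713,-10,0,0,22.5],[0,336,-713,-10,0,0,22.5],[0,336,-713,-10,0,0,22.5],[0,336,-713,-10,0,0,22.5]],
])

```text
time_s: 2.02
position: [0.4847, -0.1856, 0.2431]
tool_rot: [[0.993, 0.0, -0.119], [0.119, 0.0, 0.993], [0.0, -1.0, 0.0]]
ft_force: [0.3, 1.3, -0.3]
grip_width: 0.0851
```

Request:
carry_out([
  [[0.5,0,2,-60,0,0,0],[0.5,0,2,-100,0,0,0],[0.5,0,2,-115,0,0,0],[0.5,0,2,-122,0,0,0],[0.5,0,2,-122,0,0,0],[0.5,0,2,-122,0,0,0],[0.5,0,2,-122,0,0,0]],
])

```text
time_s: 2.6
position: [0.4852, -0.1819, 0.1235]
tool_rot: [[0.993, 0.003, -0.12], [0.12, -0.002, 0.993], [0.003, -1.0, -0.003]]
ft_force: [0.2, 0.3, 0.1]
grip_width: 0.0429
```

Run:
```python
from h import *
d=cam('top'); save(d,'a1.png',(320,180,420,260),8)
s=cam('side'); save(s,'a1s.png',(290,150,390,250),6)
o=env.observe();print(o['position'],o['grip_width'],o['ft_force'])
```

```text
[ 0.48492977 -0.18170094  0.12321953] 0.04289873466122886 [-0.33017304  0.7779717  -0.89283179]
```

View pics/a1s.png

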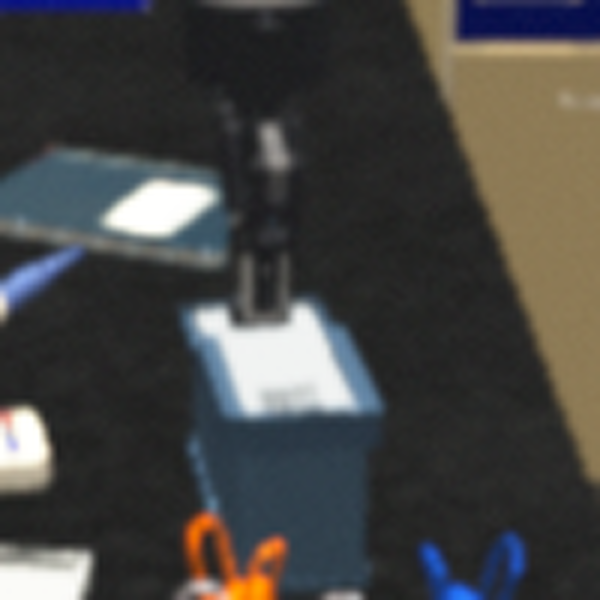

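Request:
carry_out([
  [[0.5,-1,-1,-5,0,0,0],[0.5,-1,-1,-9,0,0,0],[0.5,-1,-1,-9,0,0,0],[0.9,-1,-1,-9,0,0,0],[1,-1,-1,-9,0,0,0],[1,-1,-1,-9,0,0,0],[1,-1,-1,-9,0,0,0],[1,-1,-1,-9,0,0,0]],
], squeeze=45)

```text
time_s: 3.37
position: [0.4833, -0.1825, 0.1125]
tool_rot: [[0.993, 0.0, -0.12], [0.12, -0.0, 0.993], [0.0, -1.0, -0.0]]
ft_force: [-0.2, -0.5, 1.9]
grip_width: 0.0104
```

Request:
carry_out([
  [[1,0,0,3,0,0,0],[1,0,0,6.5,0,0,0],[1,0,0,6.5,0,0,0],[1,0,0,6.5,0,0,0]],
])

```text
time_s: 3.7
position: [0.4832, -0.1824, 0.119]
tool_rot: [[0.993, 0.0, -0.12], [0.12, -0.0, 0.993], [0.0, -1.0, -0.0]]
ft_force: [1.0, 0.7, 0.0]
grip_width: 0.0108
```

Run:
```python
from h import *
s=cam('side'); save(s,'a2s.png',(290,170,370,230),9)
o=env.observe();print(o['position'],o['grip_width'],o['ft_force'],o['wrist_torque'])
```

```text
[ 0.48315488 -0.18232186  0.11885808] 0.010686613889562838 [-0.09437807 -0.38192317 -0.17272603] [-0.05220576  0.02357626 -0.02267413]
```

View pics/a2s.png

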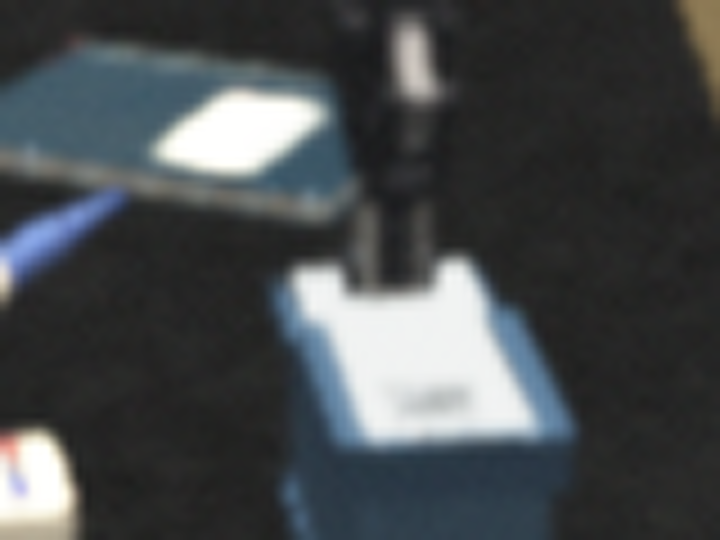

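Request:
carry_out([
  [[1,1,-10,6.5,0,0,0],[1,2.5,-20,0,0,0,0],[1,4.3,-35,0,0,0,0],[1,6,-50,0,0,0,0],[1,7.9,-65,0,0,0,0],[1,9.7,-80,0,0,0,0],[1,12.1,-100,0,0,0,0],[1,13.3,-110,0,0,0,0],[1,13.3,-110,0,0,0,0]],
])

```text
time_s: 4.5
position: [0.4966, -0.295, 0.1188]
tool_rot: [[0.993, 0.001, -0.117], [0.117, -0.001, 0.993], [0.001, -1.0, -0.001]]
ft_force: [0.1, -0.0, -1.3]
grip_width: 0.011
```

Request:
carry_out([
  [[1,0,-5,10,0,0,0],[1,-10,-30,20,0,0,0],[1,-35,-80,10,0,0,0],[1,-35,-80,-10,0,0,0],[1,-35,-80,-40,0,0,0],[1,-35,-80,-70,0,0,0],[1,-35,-80,-82,0,0,0],[1,-35,-80,-86,0,0,0],[1,-35,-80,-88,0,0,0],[1,-35,-80,-90,0,0,0],[1,-35,-80,-90,0,0,0]],
])

```text
time_s: 5.42
position: [0.4619, -0.3724, 0.0298]
tool_rot: [[0.993, 0.001, -0.12], [0.12, -0.001, 0.993], [0.001, -1.0, -0.001]]
ft_force: [-0.5, 1.0, 0.8]
grip_width: 0.011
```

Run:
```python
from h import *
s=cam('side'); save(s,'a3s.png',(270,150,370,230),8)
o=env.observe();print(o['position'],o['grip_width'],o['ft_force'],o['wrist_torque'])
```

```text
[ 0.46185718 -0.37243753  0.02993869] 0.010446215314451442 [-0.09434055  0.28802302  0.91186765] [0.27003514 0.11350452 0.00977292]
```

View pics/a3s.png

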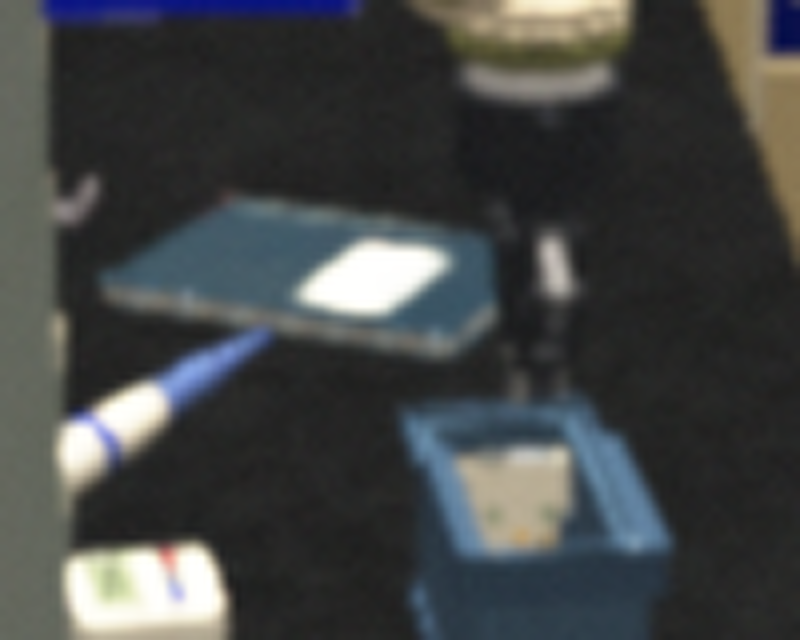

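Request:
carry_out([
  [[1,0,0,-1.5,0,0,0],[1,0,0,-1.5,0,0,0],[0.6,0,0,-1.5,0,0,0],[0.5,0,0,-1.5,0,0,0],[0.5,0,0,-1,0,0,0],[0.5,0,0,20,0,0,0],[0.3,0,0,60,0,0,0],[0.3,0,0,100,0,0,0],[0.3,-60,0,140,0,0,0],[0.3,-80,40,160,0,0,0],[0.3,-100,100,160,0,0,0],[0.3,-100,140,160,0,0,0],[0.3,-100,180,160,0,0,0],[0.3,-100,260,160,0,0,0],[0.3,-100,260,160,0,0,0],[0.3,-100,260,160,0,0,0]],
])

```text
time_s: 6.8
position: [0.3606, -0.1101, 0.189]
tool_rot: [[0.993, 0.0, -0.119], [0.119, -0.0, 0.993], [0.0, -1.0, -0.0]]
ft_force: [0.3, -0.2, -0.3]
grip_width: 0.0597
```

Run:
```python
from h import *
d=cam('top'); save(d,'b1.png',(220,110,420,290),4);save(d,'b1b.png',(330,195,480,275),5.3)
```

```text
(no output)
```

View pics/b1.png

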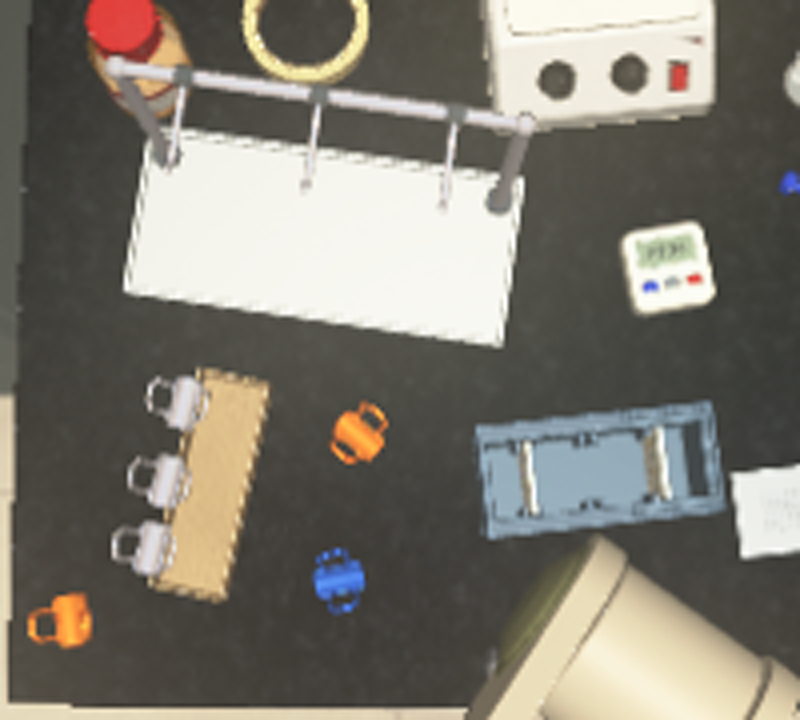

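View pics/b1b.png

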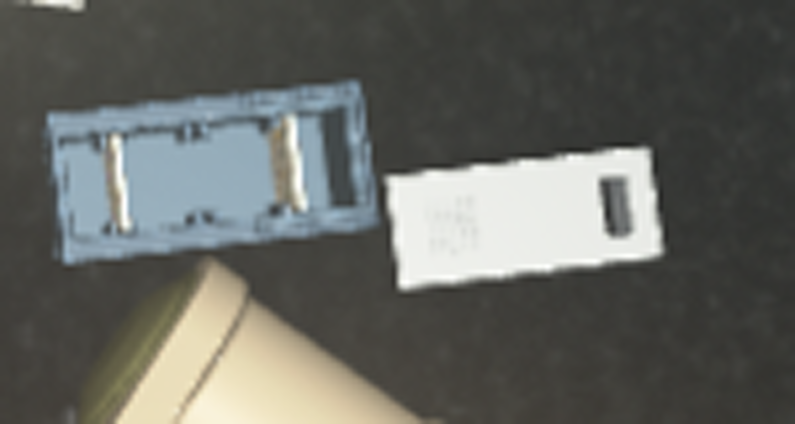

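Run:
```python
from h import *
d=cam('top'); p=[.4674,.1433,-.1912]
c,s=np.cos(p[2]),np.sin(p[2])
for X,Y in [(268,157),(215,352),(175,520)]:
  a=atz(d,*cp(X,Y,240,195,10),.0725); dx,dy=a[:2]-p[:2]; print(a.round(4),(c*dx+s*dy).round(4),(-s*dx+c*dy).round(4))
sd=cam('side'); save(sd,'s5.png',(305,240,385,300),10)
for xl in (.052,-.003,-.05):
  for zz in (.043,.030,.02): # candidate mouth z -> project mouth bottom outer, hinge, loop top
    b=proj(sd,[w(p,(xl,.036,zz)),w(p,(xl,.026,zz+.0505)),w(p,(xl,.0455,zz+.079)),w(p,(xl,.0065,zz+.079))]); print(xl,zz,((b-[305,240]+.5)*10-.5).round(0).tolist())
```

```text
[0.5232 0.1584 0.0725] 0.0519 0.0254
[0.4676 0.1723 0.0725] -0.0053 0.0285
[0.4202 0.1826 0.0725] -0.0538 0.0297
0.052 0.043 [[166.0, 386.0], [173.0, 185.0], [157.0, 122.0], [187.0, 41.0]]
0.052 0.03 [[167.0, 431.0], [173.0, 231.0], [157.0, 171.0], [187.0, 88.0]]
0.052 0.02 [[167.0, 465.0], [173.0, 267.0], [158.0, 207.0], [187.0, 124.0]]
-0.003 0.043 [[393.0, 409.0], [402.0, 206.0], [394.0, 143.0], [414.0, 60.0]]
-0.003 0.03 [[391.0, 454.0], [401.0, 253.0], [393.0, 192.0], [413.0, 108.0]]
-0.003 0.02 [[391.0, 488.0], [400.0, 288.0], [392.0, 229.0], [412.0, 144.0]]
-0.05 0.043 [[589.0, 428.0], [601.0, 224.0], [600.0, 161.0], [613.0, 77.0]]
-0.05 0.03 [[587.0, 473.0], [599.0, 271.0], [597.0, 210.0], [610.0, 125.0]]
-0.05 0.02 [[585.0, 508.0], [597.0, 307.0], [596.0, 248.0], [609.0, 161.0]]
```

View pics/s5.png

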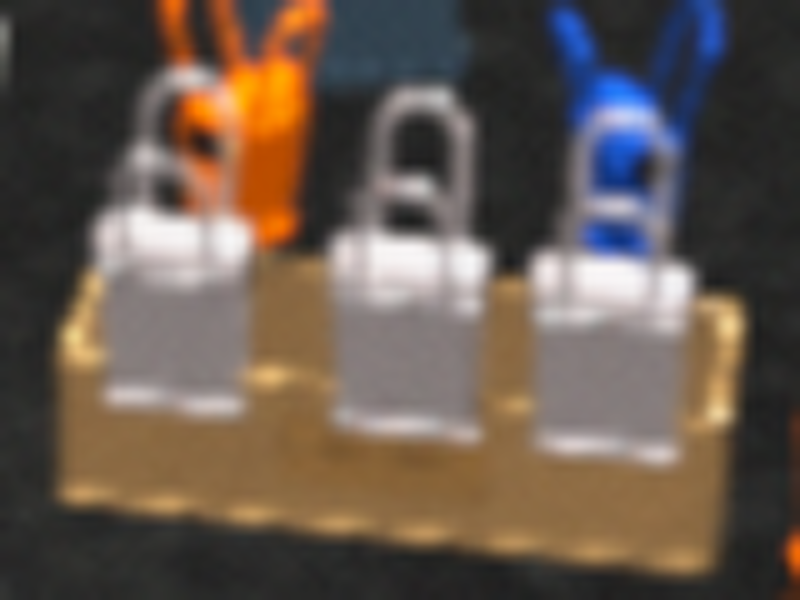

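Request:
carry_out([
  [[0,0,30,10,0,0,-5],[0,20,70,10,0,0,-10],[0,40,110,10,0,0,-17.9],[0,60,150,10,0,0,-17.9],[0,60,190,10,0,0,-17.9],[0,60,230,10,0,0,-17.9],[0,60,270,5,0,0,-17.9],[0,60,290,0,0,0,-17.9],[0,60,290,-30,0,0,-17.9],[0,60,290,-50,0,0,-17.9],[0,60,290,-50,0,0,-17.9],[0,60,290,-50,0,0,-17.9]],
], squeeze=30)

```text
time_s: 7.95
position: [0.422, 0.177, 0.1386]
tool_rot: [[0.981, -0.001, 0.192], [-0.192, -0.0, 0.981], [-0.001, -1.0, -0.001]]
ft_force: [0.8, 0.4, -0.5]
grip_width: 0.0852
```

Run:
```python
from h import *
s=cam('side'); save(s,'c1s.png',(290,200,410,310),6)
o=env.observe();print(o['position'],o['grip_width'],o['ft_force'],o['wrist_torque'])
```

```text
[0.42249357 0.17700699 0.13950558] 0.08555710823942803 [-0.12048091 -0.68386563 -0.1058204 ] [0.02421796 0.00344752 0.03114054]
```

View pics/c1s.png

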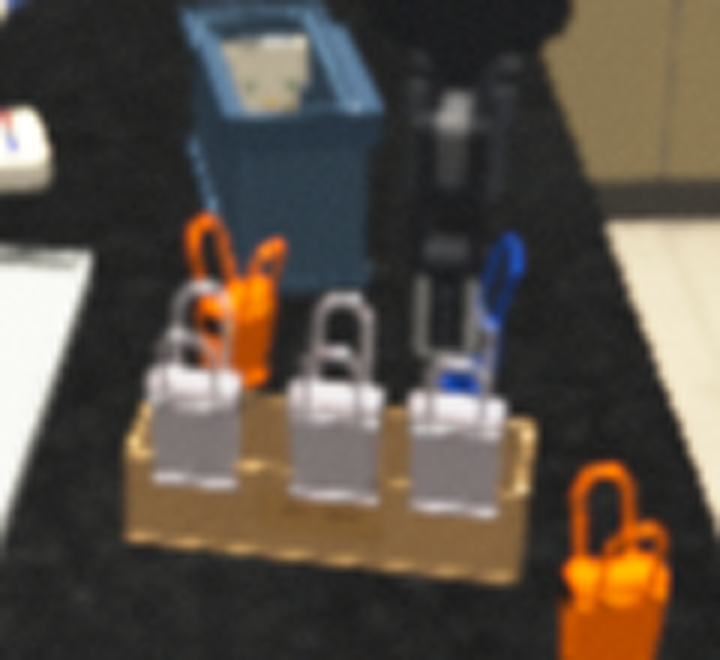

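Request:
carry_out([
  [[0,-1.5,3,-12,0,0,0],[0,-1.5,3,-25,0,0,0],[0,-1.5,3,-25,0,0,0],[0.5,-1.5,3,-25,0,0,0],[0.7,-1.5,3,-25,0,0,0],[0.9,-1.5,3,-25,0,0,0],[1,-1.5,3,-25,0,0,0],[1,-1.5,3,-25,0,0,0],[1,-1.5,3,-25,0,0,0],[1,-1.5,3,-25,0,0,0]],
])

```text
time_s: 8.83
position: [0.42, 0.1807, 0.114]
tool_rot: [[0.982, 0.0, 0.191], [-0.191, 0.0, 0.982], [0.0, -1.0, 0.0]]
ft_force: [-0.5, -0.4, 0.4]
grip_width: 0.0195
```

Run:
```python
from h import *
s=cam('side'); save(s,'c2s.png',(290,200,410,310),6)
o=env.observe();print(o['position'],o['grip_width'],o['ft_force'],o['wrist_torque'])
```

```text
[0.41997602 0.18066057 0.11387353] 0.019330262078760974 [-0.12836544  0.35640005  0.1447803 ] [-0.04041562  0.01947727 -0.00820317]
```

View pics/c2s.png

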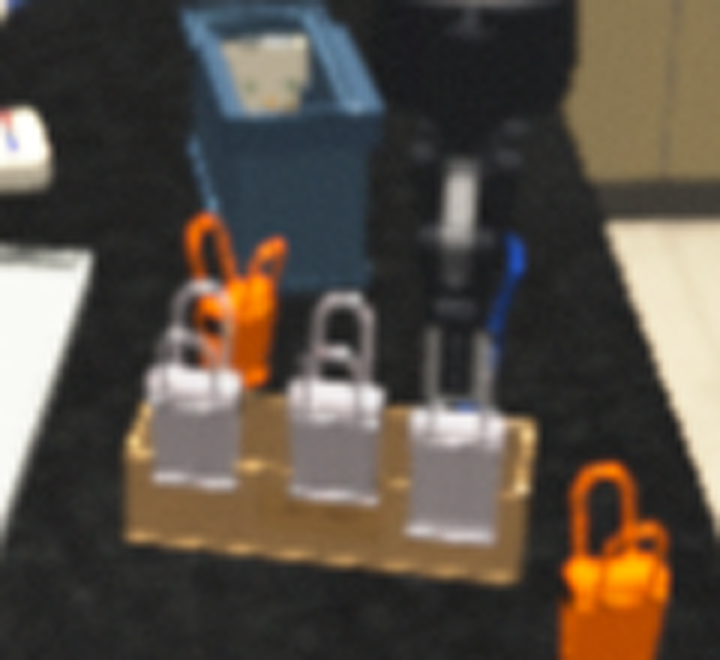

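Request:
carry_out([
  [[1,0,0,10,0,0,0],[1,0,0,25,0,0,0],[1,0,0,45,0,0,0],[1,0,0,70,0,0,0],[1,0,0,100,0,0,0],[1,0,0,110,0,0,0],[1,0,0,110,0,0,0]],
])

```text
time_s: 9.47
position: [0.4208, 0.1808, 0.2262]
tool_rot: [[0.982, 0.005, 0.191], [-0.191, 0.001, 0.982], [0.005, -1.0, 0.002]]
ft_force: [0.1, -0.6, -0.9]
grip_width: 0.0192
```

Run:
```python
from h import *
s=cam('side'); save(s,'c3s.png',(290,180,410,310),6);np.savez('pics/c3',**s)
o=env.observe();print(o['position'],o['grip_width'],o['ft_force'],o['wrist_torque'])
```

```text
[0.42015307 0.18070175 0.2243749 ] 0.01941961514990182 [-0.78055529  0.00669465 -0.78944597] [-0.01979535 -0.03515003 -0.01829373]
```

View pics/c3s.png

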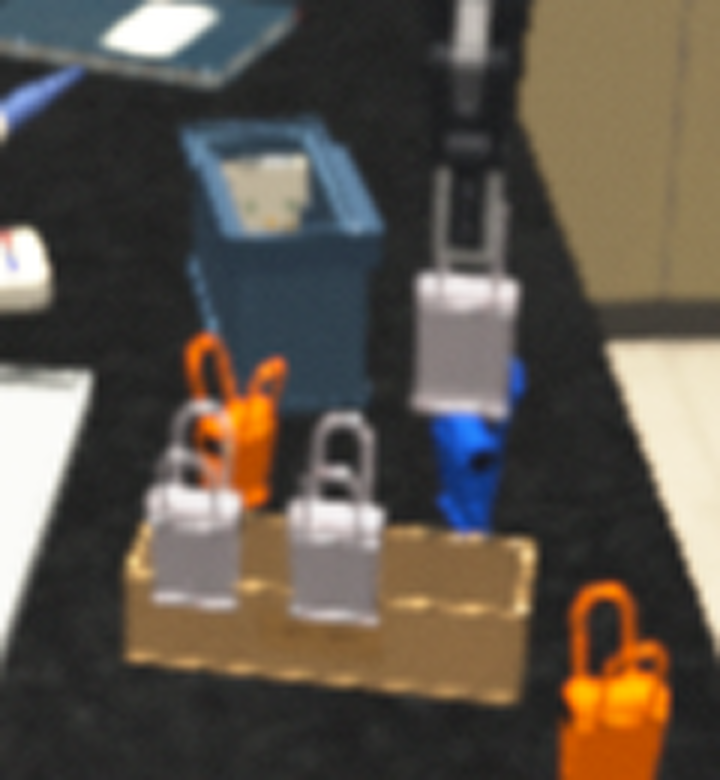

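Run:
```python
from h import *
d=np.load('pics/c3.npz'); d={k:d[k] for k in d}
for z in (.13,.14,.15):
  print(z,[(((proj(d,[[.4205+.191*yy,.1807+yy*.98,z]])-[290,180]+.5)*6-.5).round(0)).tolist() for yy in (.011,.014,)])
print('hinge top', [(z,((proj(d,[[.4205,.1807,z]])-[290,180]+.5)*6-.5).round(0).tolist()) for z in (.18,.19,.2)])
b=[.4781,-.1332,.1212]
for y in (.047,-.047): print(w(b,(0,y,.08)).round(4))
```

```text
0.13 [[[460.0, 430.0]], [[460.0, 434.0]]]
0.14 [[[461.0, 407.0]], [[461.0, 411.0]]]
0.15 [[[462.0, 383.0]], [[462.0, 387.0]]]
hinge top [(0.18, [[468.0, 299.0]]), (0.19, [[469.0, 275.0]]), (0.2, [[470.0, 251.0]])]
[ 0.4724 -0.0865  0.08  ]
[ 0.4838 -0.1799  0.08  ]
```

Request:
carry_out([
  [[1,10,-35,5,0,0,3],[1,20,-75,5,0,0,8],[1,30,-115,5,0,0,13],[1,40,-155,5,0,0,17.9],[1,50,-195,5,0,0,17.9],[1,52,-235,5,0,0,17.9],[1,52,-267,0,0,0,17.9],[1,52,-267,-10,0,0,17.9],[1,52,-267,-20,0,0,17.9],[1,52,-267,-25,0,0,17.9],[1,52,-267,-25,0,0,17.9]],
])

```text
time_s: 10.43
position: [0.4711, -0.086, 0.1968]
tool_rot: [[0.993, -0.004, -0.12], [0.12, 0.002, 0.993], [-0.004, -1.0, 0.002]]
ft_force: [-0.4, -0.7, -0.2]
grip_width: 0.0195
```

Run:
```python
from h import *
s=cam('side'); save(s,'c4s.png',(290,150,390,250),7);
d=cam('top'); save(d,'c4.png',(320,180,420,260),7);
o=env.observe();print(o['position'],o['grip_width'],o['ft_force'],o['wrist_torque'])
```

```text
[ 0.47190017 -0.08597059  0.19846546] 0.019463642562049334 [-0.1355462  -0.44631287  0.80763197] [-0.03312783 -0.01166633  0.01531689]
```

View pics/c4s.png

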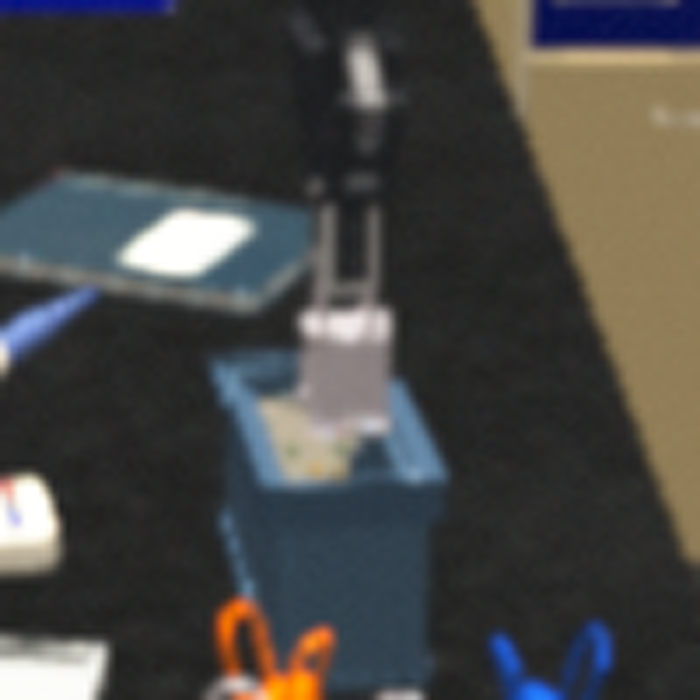

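View pics/c4.png

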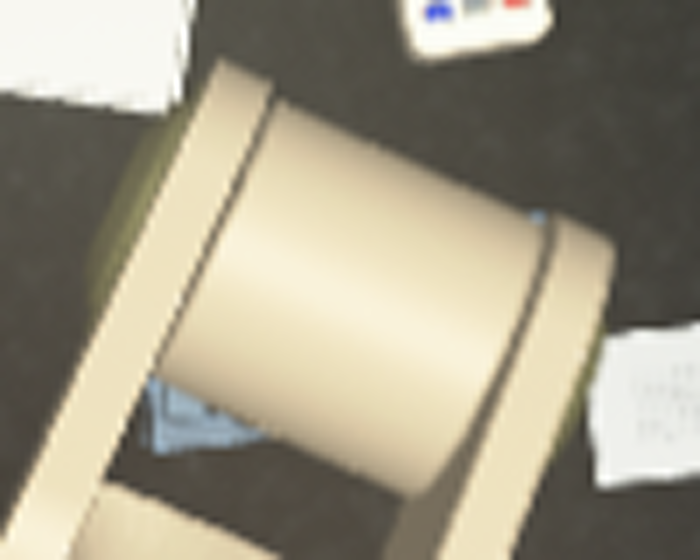

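Run:
```python
from h import *
s=cam('side');b=[.4781,-.1332,.1212]
f=lambda P:((proj(s,P)-[290,150]+.5)*7-.5).round(0).tolist()
for y in(.047,-.047): print(y,f([w(b,(.025,y,.08)),w(b,(-.025,y,.08)),w(b,(.025,y,.03)),w(b,(-.025,y,.03))]))
o=env.observe()['position']
c=[o[0],o[1],.1212]
print('clip mouth',f([w(c,(.017,.014,o[2]-.0835)),w(c,(-.017,.014,o[2]-.0835))]))
```

```text
0.047 [[281.0, 488.0], [396.0, 481.0], [280.0, 593.0], [394.0, 585.0]]
-0.047 [[249.0, 401.0], [357.0, 395.0], [250.0, 500.0], [356.0, 493.0]]
clip mouth [[306.0, 425.0], [386.0, 421.0]]
```

Request:
carry_out([
  [[1,0,-0.5,-10,0,0,0],[1,0,-0.5,-20,0,0,0],[1,0,-0.5,-30,0,0,0],[1,0,-0.5,-38,0,0,0],[1,0,-0.5,-44,0,0,0],[1,0,-0.5,-46,0,0,0],[1,0,-0.5,-46,0,0,0]],
])

```text
time_s: 11.17
position: [0.472, -0.0868, 0.1526]
tool_rot: [[0.993, -0.0, -0.12], [0.12, 0.0, 0.993], [-0.0, -1.0, 0.0]]
ft_force: [-0.3, -0.7, 0.7]
grip_width: 0.0193
```

Run:
```python
from h import *
s=cam('side'); save(s,'c5s.png',(290,150,390,250),7);
o=env.observe();print(o['position'],o['grip_width'],o['ft_force'],o['wrist_torque'])
```

```text
[ 0.47211729 -0.08683875  0.15300752] 0.019212794602297 [ 0.00126885 -0.15786224  0.06772454] [0.02998593 0.002479   0.00383637]
```

View pics/c5s.png

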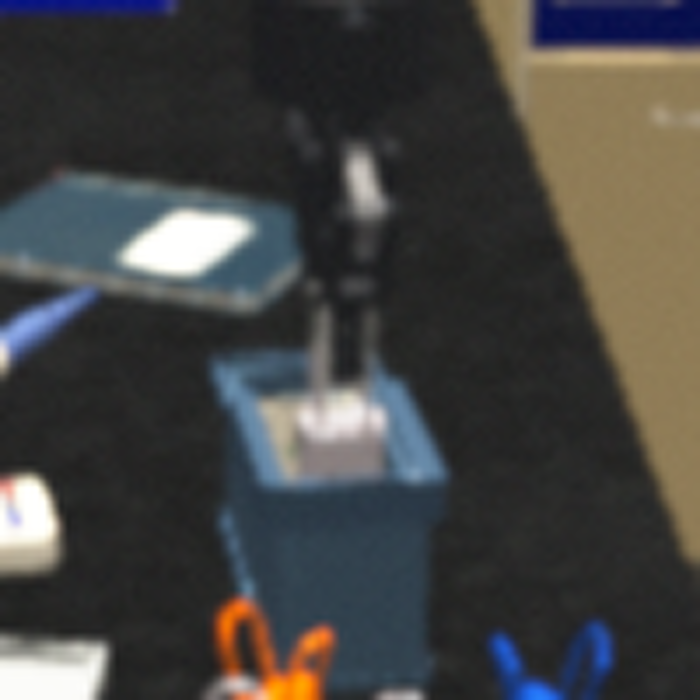

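Request:
carry_out([
  [[0.85,0,0,0,0,0,0],[0.7,0,0,0,0,0,0],[0.6,0,0,0,0,0,0],[0.5,0,0,0,0,0,0],[0.3,0,0,0,0,0,0],[0.2,0,0,0,0,0,0],[0.2,0,0,10,0,0,0],[0.2,0,0,30,0,0,0],[0.2,0,0,50,0,0,0],[0.2,0,0,80,0,0,-6],[0.2,0,0,80,0,0,-90],[0.2,0,0,80,0,0,-90],[0.2,0,0,80,0,0,-90],[0.2,0,0,80,0,0,-90],[0.2,0,0,80,0,0,-90],[0.2,0,0,80,0,0,-90],[0.2,0,0,80,0,0,-90],[0.2,0,0,80,0,0,-90],[0.2,0,0,80,0,0,-90],[0.2,0,0,80,0,0,-90]],
])

```text
time_s: 12.88
position: [0.4719, -0.0869, 0.2328]
tool_rot: [[0.324, -0.0, 0.946], [-0.946, 0.0, 0.324], [-0.0, -1.0, -0.0]]
ft_force: [0.8, 0.6, 0.8]
grip_width: 0.0682
```

Run:
```python
from h import *
s=cam('side'); save(s,'c6s.png',(290,150,390,250),7);
d=cam('top'); save(d,'c6.png')
o=env.observe();print(o['position'],o['tool_rot'],o['grip_width'],o['ft_force'],o['wrist_torque'])
```

```text
[ 0.47194999 -0.08684367  0.23283372] [[ 3.28423271e-01 -1.72003746e-05  9.44530653e-01]
 [-9.44530653e-01  2.41006908e-06  3.28423271e-01]
 [-7.92538741e-06 -1.00000000e+00 -1.54547583e-05]] 0.06785935223607922 [-0.35878499  0.95079982 -0.74324306] [ 0.02775946 -0.01510009 -0.02292641]
```

View pics/c6s.png

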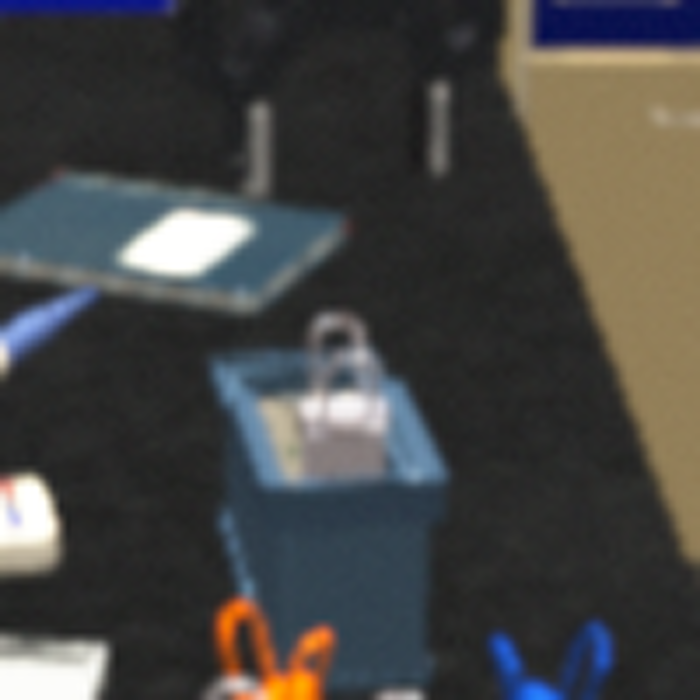

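View pics/c6.png

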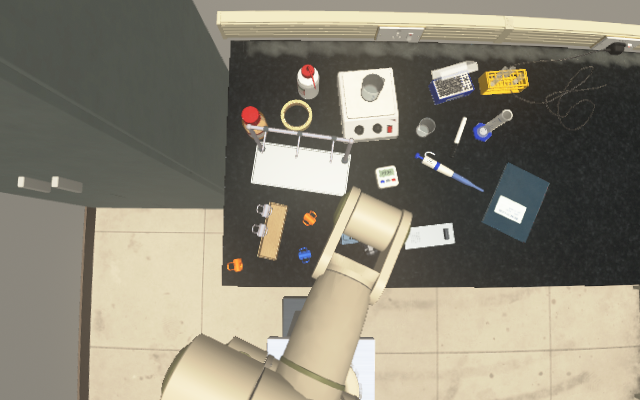

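Run:
```python
from h import *
s=cam('side');o=env.observe()['position'];c=[.472,-.0868,.1212]
f=lambda P:((proj(s,P)-[290,150]+.5)*7-.5).round(0).tolist()
for m in(.063,.066,.069,.072): print(m,f([w(c,(.0085,-.0195,m+.079)),w(c,(.0,.0195,m+.079)),w(c,(.018,0,m+.0505)),w(c,(-.018,0,m+.0505))]))
```

```text
0.063 [[313.0, 334.0], [349.0, 369.0], [298.0, 415.0], [382.0, 410.0]]
0.066 [[313.0, 328.0], [349.0, 362.0], [298.0, 409.0], [382.0, 404.0]]
0.069 [[313.0, 321.0], [349.0, 355.0], [298.0, 402.0], [382.0, 397.0]]
0.072 [[313.0, 315.0], [349.0, 348.0], [298.0, 396.0], [383.0, 391.0]]
```

Request:
carry_out([
  [[0.35,0,0,0,0,0,-7],[0.35,0,0,-10,0,0,-12],[0.35,0,0,-40,0,0,-12],[0.35,0,0,-60,0,0,-12],[0.35,0,0,-60,0,0,-12],[0.35,0,0,-60,0,0,-12]],
])

```text
time_s: 13.53
position: [0.4719, -0.0869, 0.1728]
tool_rot: [[0.129, -0.001, 0.992], [-0.992, 0.001, 0.129], [-0.001, -1.0, -0.001]]
ft_force: [0.1, -0.2, 0.0]
grip_width: 0.0556
```

Run:
```python
from h import *
s=cam('side'); save(s,'c7s.png',(290,150,390,250),7);
o=env.observe();print(o['position'],o['tool_rot'][:,2],o['grip_width'],o['ft_force'])
```

```text
[ 0.47238287 -0.08704316  0.17370135] [9.91737026e-01 1.28285398e-01 7.26138728e-04] 0.055514904285817346 [ 0.0381119  -0.14162943  0.73226787]
```

View pics/c7s.png

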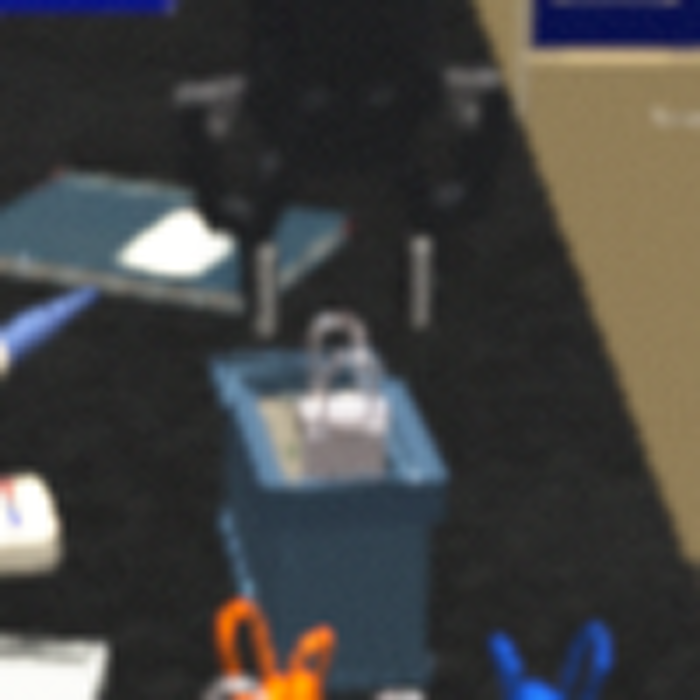

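Request:
carry_out([
  [[0.35,0,0,-20,0,0,0],[0.35,0,0,-35,0,0,0],[0.35,0,0,-44,0,0,0],[0.35,0,0,-48,0,0,0],[0.35,0,0,-48,0,0,0],[0.35,0,0,-48,0,0,0]],
])

```text
time_s: 14.08
position: [0.4725, -0.0871, 0.1257]
tool_rot: [[0.127, 0.001, 0.992], [-0.992, -0.001, 0.127], [0.001, -1.0, 0.001]]
ft_force: [0.9, 0.2, -0.2]
grip_width: 0.0556
```

Run:
```python
from h import *
s=cam('side'); save(s,'c8s.png',(310,170,370,225),12);
o=env.observe();print(o['position'],o['tool_rot'][:,2],o['grip_width'],o['ft_force'])
```

```text
[ 0.47248074 -0.08708429  0.12577059] [0.99196619 0.12649481 0.00146201] 0.05579009916709273 [-0.40370115  0.17142295 -0.3330174 ]
```

View pics/c8s.png

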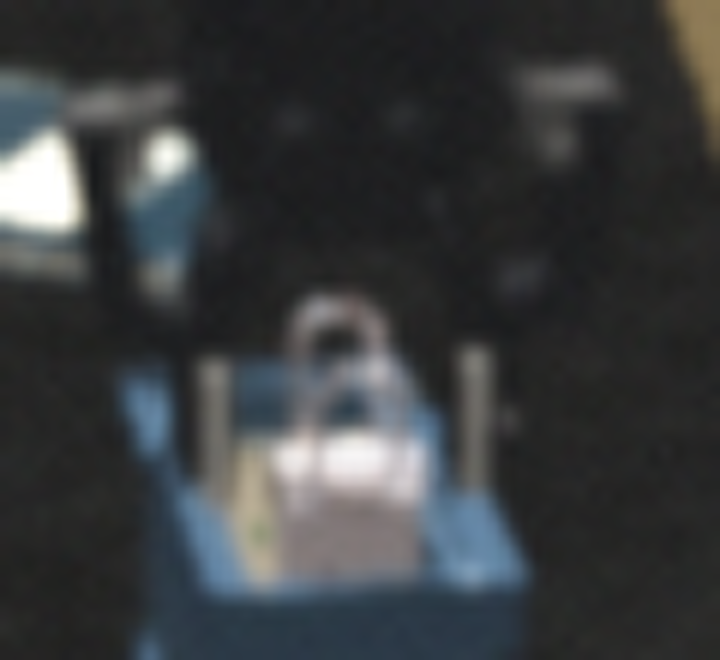

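Request:
carry_out([
  [[0.6,0,0,0,0,0,0],[0.8,0,0,0,0,0,0],[1,0,0,0,0,0,0],[1,0,0,0,0,0,0],[1,0,0,0,0,0,0]],
], squeeze=50)

```text
time_s: 14.55
position: [0.4722, -0.087, 0.1253]
tool_rot: [[0.126, 0.001, 0.992], [-0.992, -0.0, 0.126], [0.001, -1.0, 0.001]]
ft_force: [-0.9, -0.3, 4.8]
grip_width: 0.0346
```

Run:
```python
from h import *
s=cam('side'); save(s,'c9s.png',(310,170,370,225),12);
o=env.observe();print(o['position'],o['tool_rot'][:,2],o['grip_width'],o['ft_force'])
```

```text
[ 0.47215531 -0.0869716   0.12526986] [9.91994281e-01 1.26280974e-01 6.79396087e-04] 0.034432844202951174 [-0.53654163 -0.06687749  6.31793556]
```

View pics/c9s.png

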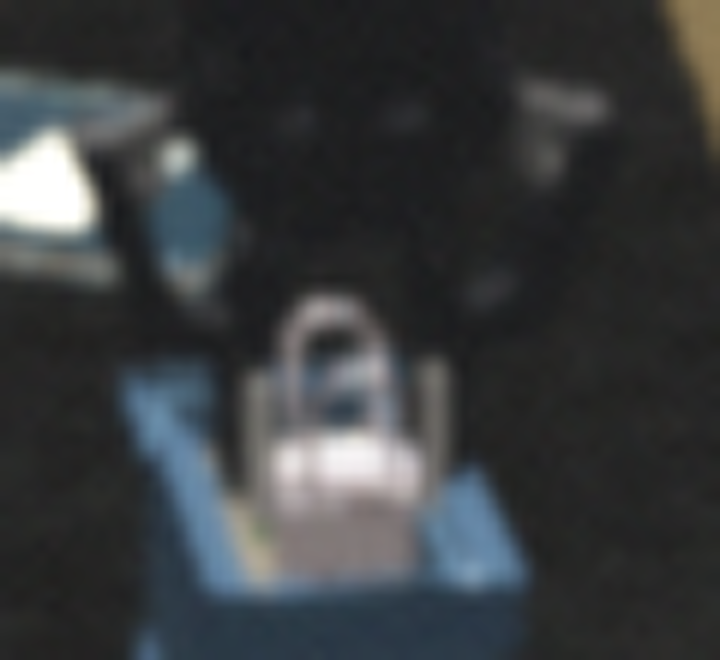

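Request:
carry_out([
  [[1,0,0,2,0,0,0],[1,0,0,6,0,0,0],[1,0,0,14,0,0,0],[1,0,0,26,0,0,0],[1,0,0,42,0,0,0],[1,0,0,60,0,0,0],[1,0,0,80,0,0,0],[1,0,0,100,0,0,0],[1,0,0,120,0,0,0],[1,0,0,130,0,0,0],[1,0,0,130,0,0,0]],
])

```text
time_s: 15.52
position: [0.4726, -0.087, 0.2575]
tool_rot: [[0.126, 0.004, 0.992], [-0.992, -0.002, 0.126], [0.002, -1.0, 0.004]]
ft_force: [-0.4, -0.4, -0.0]
grip_width: 0.0346
```

Run:
```python
from h import *
s=cam('side'); save(s,'d1s.png',(280,110,400,230),6);np.savez('pics/d1',**s)
o=env.observe();print(o['position'],o['tool_rot'][:,2],o['grip_width'],o['ft_force'])
```

```text
[ 0.47209298 -0.0868512   0.25583075] [0.99199081 0.12629618 0.00187359] 0.034351406955551486 [-0.03509246 -0.09305052 -0.19677836]
```

View pics/d1s.png

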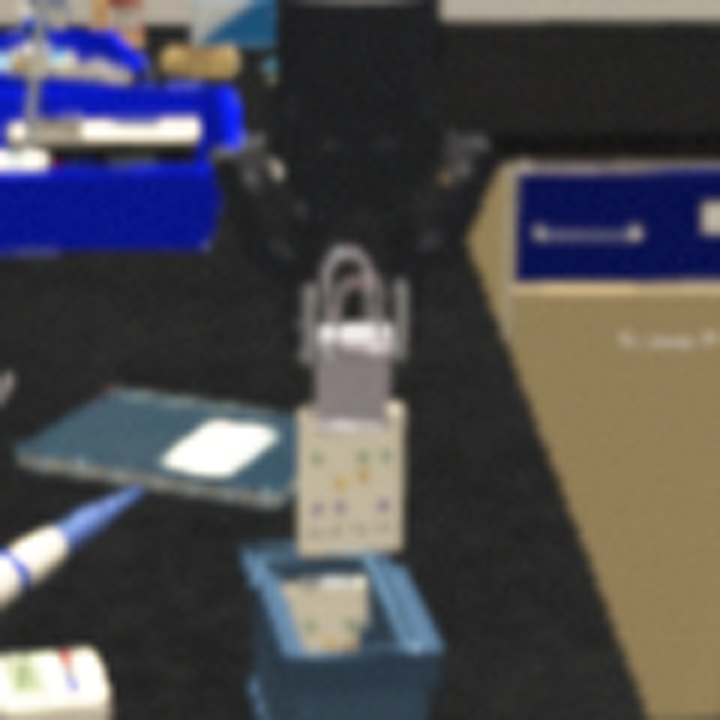

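Run:
```python
from h import *
d=np.load('pics/d1.npz'); s={k:d[k] for k in d}
c=[.4721,-.0869,.1265]
f=lambda P:((proj(s,P)-[280,110]+.5)*6-.5).round(0).tolist()
for m in(.194,.197,.2,.203): print(m,f([w(c,(0,-.0195,m+.079)),w(c,(0,.0195,m+.079)),w(c,(0,0,m+.0505)),w(c,(0,.006,m)),w(c,(0,.0015,m-.064))]))
R=[.7037,.05845,-.1303]
for y in(.085,0,-.085): print(w(R,(-.05,y,.24)).round(4))
```

```text
0.194 [[347.0, 270.0], [362.0, 293.0], [354.0, 339.0], [355.0, 444.0], [352.0, 564.0]]
0.197 [[348.0, 264.0], [363.0, 286.0], [354.0, 333.0], [355.0, 438.0], [352.0, 559.0]]
0.2 [[348.0, 258.0], [363.0, 280.0], [354.0, 327.0], [355.0, 433.0], [352.0, 553.0]]
0.203 [[348.0, 251.0], [363.0, 274.0], [354.0, 321.0], [356.0, 427.0], [352.0, 547.0]]
[0.6652 0.1492 0.24  ]
[0.6541 0.0649 0.24  ]
[ 0.6431 -0.0193  0.24  ]
```

Run:
```python
import cv2
im=cv2.imread('pics/d1s.png'); cv2.imwrite('pics/d1z.png',cv2.resize(im[220:580,260:440],None,fx=1.6,fy=1.6,interpolation=cv2.INTER_CUBIC))
```

```text
(no output)
```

View pics/d1z.png

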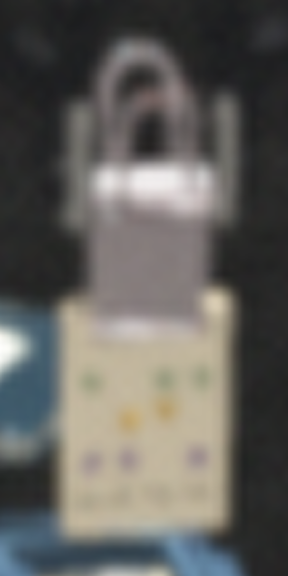

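Request:
carry_out([
  [[1,5,10,15,0,0,6],[1,12,25,15,0,0,12],[1,22,40,15,0,0,18],[1,32,55,15,0,0,24],[1,44,70,15,0,0,30],[1,56,85,15,0,0,36],[1,68,100,15,0,0,43],[1,78,115,15,0,0,49],[1,88,130,15,0,0,56],[1,96,142,15,0,0,62],[1,102,154,10,0,0,68],[1,106,162,0,0,0,75.3],[1,106,162,-10,0,0,75.3],[1,106,162,-16,0,0,75.3],[1,106,162,-20,0,0,75.3],[1,106,162,-20,0,0,75.3],[1,106,162,-20,0,0,75.3]],
])

```text
time_s: 16.98
position: [0.5779, 0.0746, 0.2349]
tool_rot: [[0.991, -0.0, 0.132], [-0.132, -0.0, 0.991], [-0.0, -1.0, -0.0]]
ft_force: [-0.0, 0.2, -0.4]
grip_width: 0.0344
```

Run:
```python
from h import *
s=cam('side'); save(s,'d2s.png',(240,120,400,260),5)
d=cam('top'); save(d,'d2.png',(220,100,420,260),4)
o=env.observe();print(o['position'],o['tool_rot'],o['grip_width'],o['ft_force'])
```

```text
[0.5780589  0.07476104 0.23536427] [[ 9.91375769e-01  9.13354144e-04  1.31046748e-01]
 [-1.31046691e-01 -1.23043803e-04  9.91376190e-01]
 [ 9.21602041e-04 -9.99999575e-01 -2.29060747e-06]] 0.03439552839711041 [-0.71699266 -0.40896985 -0.398744  ]
```

View pics/d2s.png

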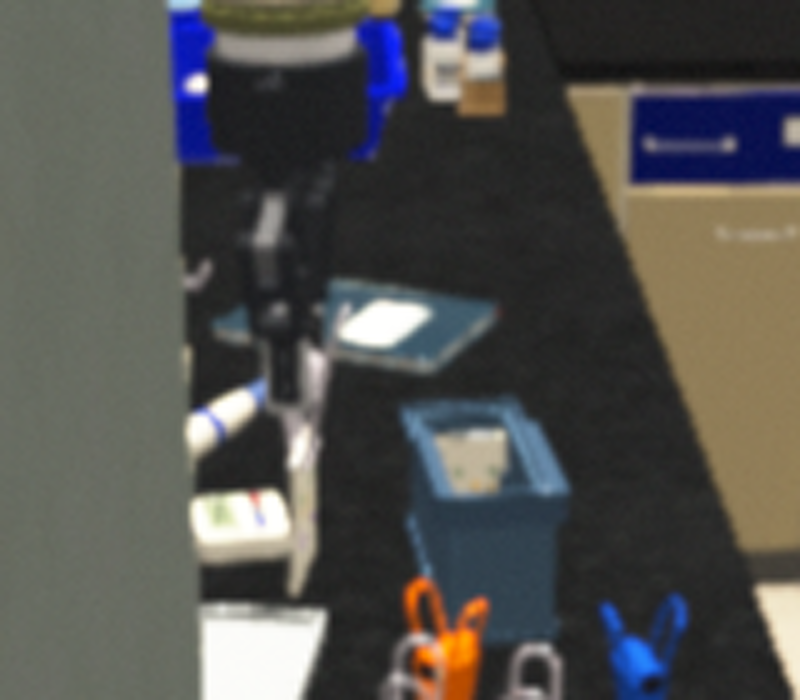

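View pics/d2.png

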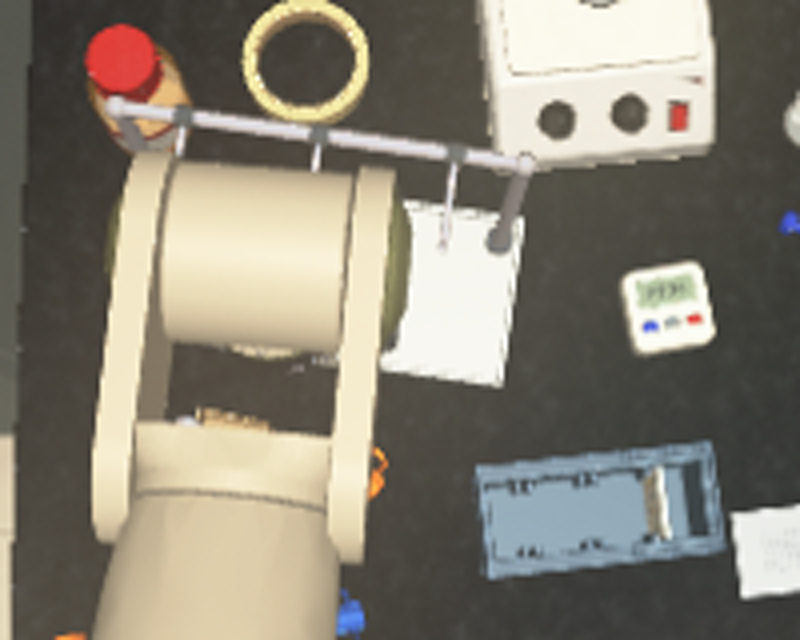

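Request:
carry_out([
  [[1,10,-1.3,0,0,0,0],[1,20,-2.6,0,0,0,0],[1,28,-3.7,0,0,0,0],[1,35,-4.6,0,0,0,0],[1,42,-5.5,0,0,0,0],[1,50,-6.6,0,0,0,0],[1,50,-6.6,0,0,0,0]],
])

```text
time_s: 17.67
position: [0.629, 0.0682, 0.2345]
tool_rot: [[0.991, 0.0, 0.13], [-0.13, -0.0, 0.991], [0.0, -1.0, -0.0]]
ft_force: [-1.0, 0.6, -0.3]
grip_width: 0.0347
```

Run:
```python
from h import *
s=cam('side'); save(s,'d3s.png',(240,120,400,260),5)
d=cam('top'); save(d,'d3.png',(240,100,340,180),8)
o=env.observe();print(o['position'],o['grip_width'],o['ft_force'],o['wrist_torque'])
```

```text
[0.62795308 0.06851178 0.23461665] 0.0344355416977314 [-0.50803731 -1.20929256 -0.34972427] [0.06089643 0.00749967 0.07936432]
```

View pics/d3s.png

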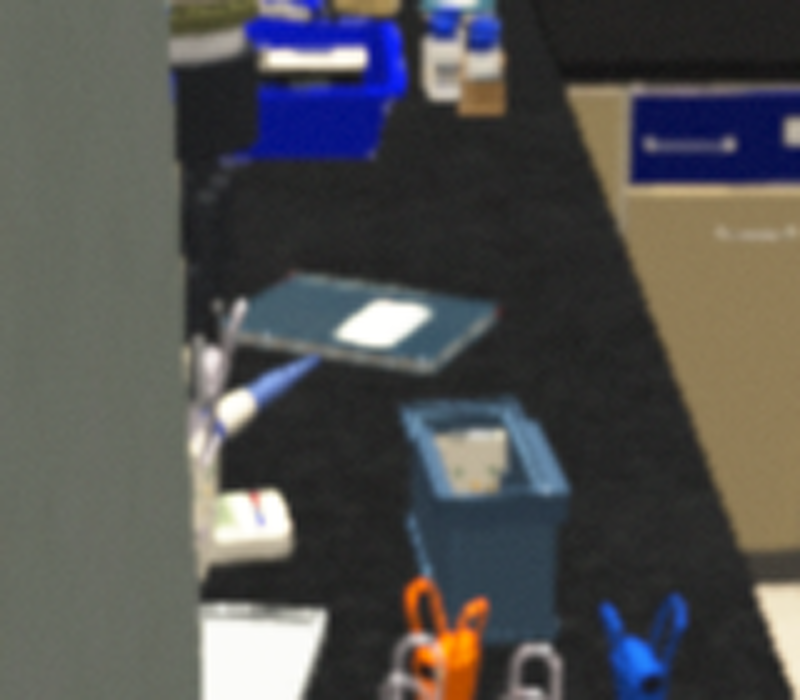

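Request:
carry_out([
  [[1,7,-0.9,0,0,0,0],[1,14,-1.8,0,0,0,0],[1,21,-2.7,0,0,0,0],[1,28,-3.6,0,0,0,0],[1,35,-4.5,0,0,0,0],[1,42,-5.4,0,0,0,0],[1,42,-5.4,0,0,0,0]],
])

```text
time_s: 18.35
position: [0.6711, 0.0628, 0.2343]
tool_rot: [[0.992, 0.0, 0.13], [-0.13, -0.0, 0.992], [0.0, -1.0, -0.0]]
ft_force: [0.8, -0.0, 0.2]
grip_width: 0.0346
```

Run:
```python
from h import *
s=cam('side'); save(s,'d4s.png',(240,120,400,260),5)
d=cam('top'); save(d,'d4.png',(240,100,340,180),8)
o=env.observe();print(o['position'],o['grip_width'],o['ft_force'],o['wrist_torque'])
```

```text
[0.67014115 0.06310257 0.23453422] 0.03457299392343357 [-0.63396498  0.12717326 -0.04977691] [ 0.00863769  0.03098537 -0.00105376]
```

View pics/d4.png

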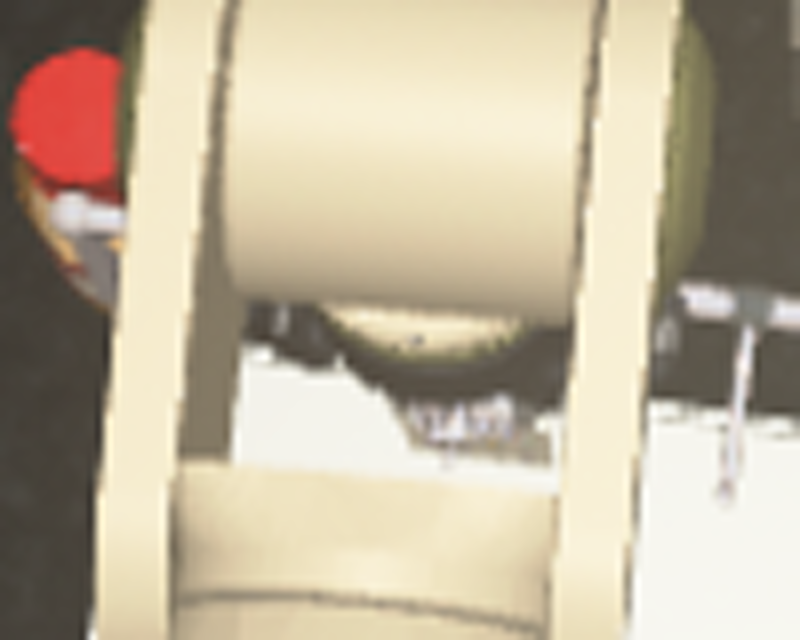

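Request:
carry_out([
  [[1,0,0,-4,0,0,0],[1,0,0,-8,0,0,0],[1,0,0,-11,0,0,0],[1,0,0,-13,0,0,0],[1,0,0,-13,0,0,0]],
])

```text
time_s: 18.87
position: [0.6703, 0.0631, 0.2218]
tool_rot: [[0.992, 0.001, 0.13], [-0.13, -0.0, 0.992], [0.001, -1.0, 0.0]]
ft_force: [3.7, -0.2, 0.2]
grip_width: 0.0346
```

Run:
```python
from h import *
d=cam('top'); save(d,'d5.png',(240,100,340,180),8)
for _ in range(3):
  o=env.observe();print(o['position'],o['grip_width'],o['ft_force'],o['wrist_torque']); cam('top')
```

```text
[0.67034496 0.06301573 0.22188223] 0.03469492276768026 [ 3.71463796  0.30831859 -0.20023505] [-0.07741455 -0.51698483  0.00394672]
[0.6703071  0.0630524  0.22190764] 0.03454105686011975 [ 4.58878618 -1.19529545 -1.42462816] [-0.09055801 -0.4826249   0.02893337]
[0.67027919 0.06304314 0.22190733] 0.034506016900775496 [ 3.75724805 -0.74989999 -0.22117911] [-0.07410694 -0.55215242  0.02049251]
```

View pics/d5.png

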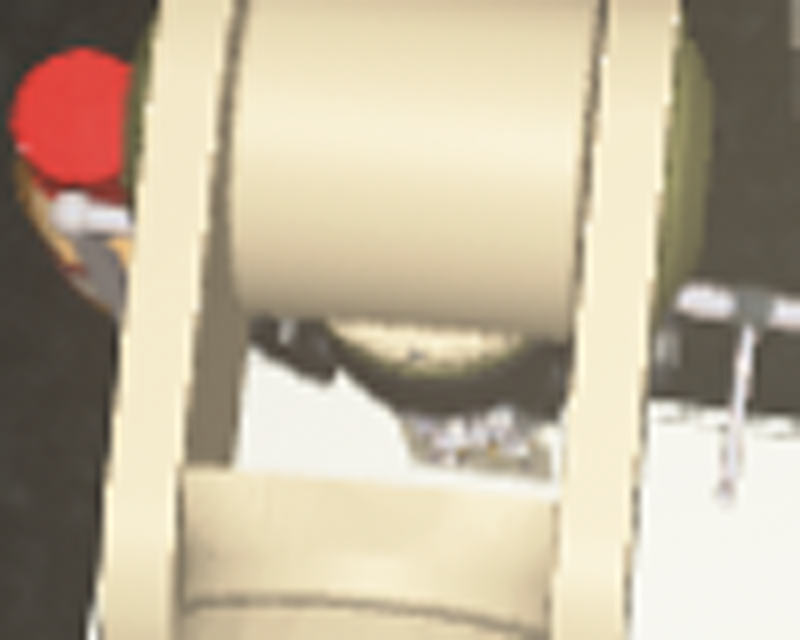

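Request:
carry_out([
  [[1,0,0,4,0,0,0],[1,3,-0.4,4,0,0,0],[1,5,-0.7,3,0,0,0],[1,5,-0.7,0,0,0,0],[1,5,-0.7,0,0,0,0]],
])

```text
time_s: 19.48
position: [0.6747, 0.0625, 0.2208]
tool_rot: [[0.992, -0.002, 0.13], [-0.13, 0.0, 0.992], [-0.002, -1.0, -0.0]]
ft_force: [0.4, 0.6, -0.3]
grip_width: 0.0343
```

Run:
```python
from h import *
d=cam('top'); save(d,'d6.png',(240,100,340,180),8)
for _ in range(3):
  o=env.observe();print(o['position'],o['grip_width'],o['ft_force'],o['wrist_torque']); cam('top')
```

```text
[0.67468677 0.06251233 0.22103156] 0.03457842657051476 [-0.38126197 -0.96227301 -1.4040907 ] [-0.01191263 -0.00088342 -0.0449464 ]
[0.67475125 0.06245359 0.22136759] 0.0343136290075867 [0.66130546 0.61299867 0.42291163] [ 0.03379043  0.04747388 -0.00477396]
[0.67482611 0.06247121 0.22159965] 0.03460352377749236 [ 0.12508036  0.02747982 -0.83688776] [-0.02443878 -0.01238809  0.01466826]
```

Force cleared. Lower further until it bears.

Request:
carry_out([
  [[1,0,0,-1,0,0,0],[1,0,0,-2,0,0,0],[1,0,0,-3,0,0,0],[1,0,0,-3,0,0,0]],
])

```text
time_s: 20.02
position: [0.675, 0.0625, 0.2197]
tool_rot: [[0.992, 0.001, 0.13], [-0.13, -0.0, 0.992], [0.001, -1.0, 0.0]]
ft_force: [-2.7, 1.1, 4.2]
grip_width: 0.0347
```

Run:
```python
from h import *
for _ in range(3):
  o=env.observe();print(o['position'],o['grip_width'],o['ft_force'],o['wrist_torque']); d=cam('top')
save(d,'d7.png',(280,130,320,170),15)
```

```text
[0.67495217 0.06247969 0.21970604] 0.034693473456965704 [-2.70328702  1.1301289   4.18313251] [ 0.04692464  0.3960334  -0.04227389]
[0.67493983 0.0625003  0.21975304] 0.03442706996589719 [-1.7746925  -0.09856783  5.37215363] [0.03253533 0.35361604 0.06484137]
[0.67495856 0.06249596 0.21976579] 0.0346011211045009 [-2.61511716  0.53043473  4.60634758] [ 0.04599211  0.37155321 -0.00241476]
```

View pics/d7.png

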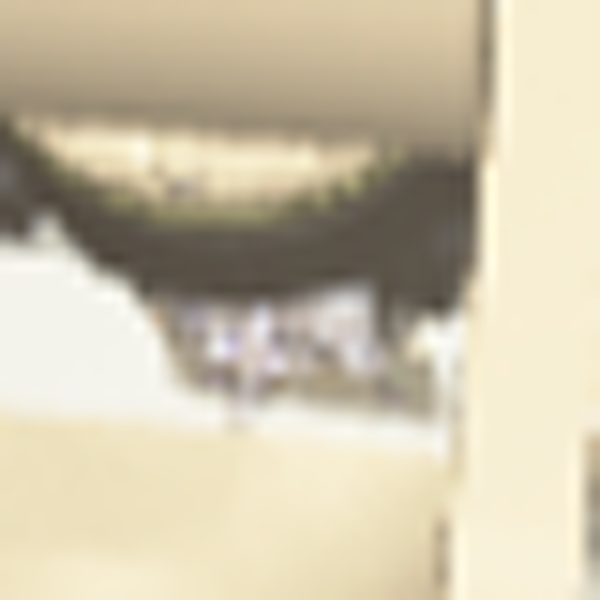

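Request:
carry_out([
  [[0.9,0,0,0.5,0,0,0],[0.7,0,0,0.5,0,0,0],[0.5,0,0,0.5,0,0,0],[0.35,0,0,0.5,0,0,0],[0.35,0,0,0.5,0,0,0],[0.35,0,0,0.5,0,0,0],[0.35,0,0,6,0,0,0],[0.35,0,0,15,0,0,0],[0.35,0,0,30,0,0,0],[0.35,0,0,60,0,0,0],[0.35,0,0,85,0,0,0],[0.35,-40,10,85,0,0,0],[0.35,-80,10,85,0,0,0],[0.35,-120,10,85,0,0,0],[0.35,-160,10,85,0,0,0],[0.35,-200,10,85,0,0,0],[0.35,-230,10,65,0,0,0],[0.35,-250,10,65,0,0,0]],
])

```text
time_s: 21.67
position: [0.4213, 0.0728, 0.2828]
tool_rot: [[0.992, -0.002, 0.129], [-0.129, 0.0, 0.992], [-0.002, -1.0, -0.0]]
ft_force: [1.0, 0.8, -0.6]
grip_width: 0.0551
```

Run:
```python
from h import *
o=env.observe();print(o['position'],o['grip_width'],o['ft_force'],o['wrist_torque']); d=cam('top')
save(d,'e1.png',(220,100,420,260),4)
s=cam('side');save(s,'e1s.png',(240,120,400,300),4)
```

```text
[0.42135    0.07278591 0.28276718] 0.055054416857654304 [ 0.95273583  0.78906524 -0.6059947 ] [ 0.00837681  0.00659191 -0.04508071]
```

View pics/e1.png

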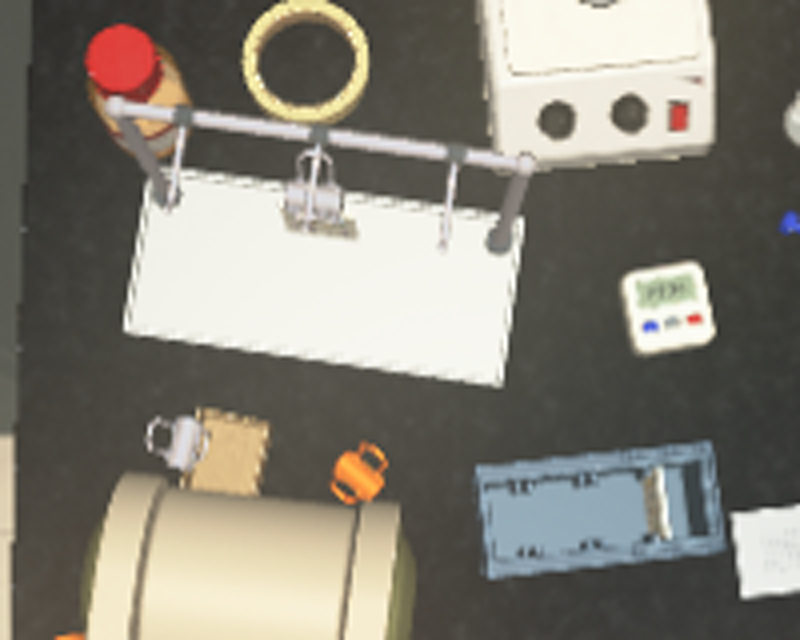

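View pics/e1s.png

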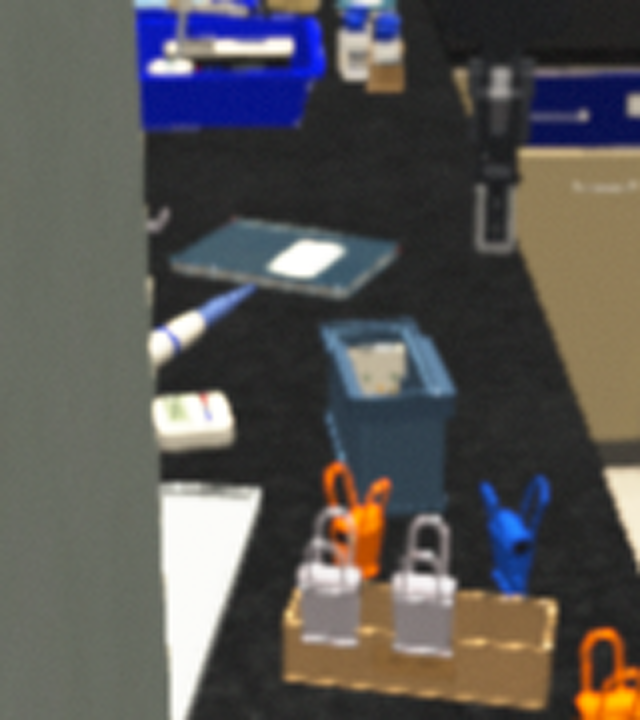

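Request:
carry_out([
  [[0,15,30,-30,0,0,-3.5],[0,30,60,-60,0,0,-3.5],[0,46.5,98,-90,0,0,-3.5],[0,46.5,98,-110,0,0,-3.5],[0,46.5,98,-125,0,0,-3.5],[0,46.5,98,-135,0,0,-3.5],[0,46.5,98,-135,0,0,-3.5],[0,46.5,98,-135,0,0,-3.5]],
], squeeze=30)

```text
time_s: 22.43
position: [0.4725, 0.1706, 0.1492]
tool_rot: [[0.982, 0.001, 0.19], [-0.19, 0.0, 0.982], [0.001, -1.0, 0.0]]
ft_force: [0.3, 0.2, 0.9]
grip_width: 0.0854
```

Run:
```python
from h import *
o=env.observe();print(o['position'],o['grip_width'],o['ft_force'],o['tool_rot'][:,2])
s=cam('side');save(s,'e2s.png',(300,200,400,300),7)
f=lambda P:((proj(s,P)-[300,200]+.5)*7-.5).round(0).tolist()
p=o['position'];c=[p[0],p[1],-.1912]
print('loops if centred', f([w(c,(0,-.0195,.112)),w(c,(0,.0195,.112))]))
```

```text
[0.47254159 0.17055186 0.14922051] 0.0854074496019633 [0.30054082 0.19839439 0.85326306] [1.89977788e-01 9.81788373e-01 1.74743568e-04]
loops if centred [[315.0, 349.0], [300.0, 408.0]]
```

View pics/e2s.png

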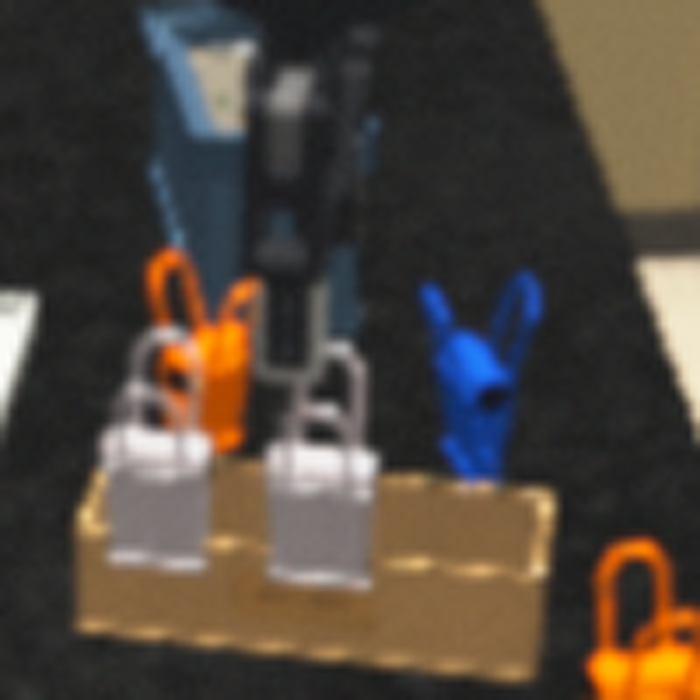

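Request:
carry_out([
  [[0,-6,0.5,0,0,0,0],[0,-6,0.5,-12,0,0,0],[0,-6,0.5,-25,0,0,0],[0,-6,0.5,-35,0,0,0],[0,-6,0.5,-35,0,0,0],[0.5,-6,0.5,-35,0,0,0],[0.7,-6,0.5,-35,0,0,0],[0.9,-6,0.5,-35,0,0,0],[1,-6,0.5,-35,0,0,0],[1,-6,0.5,-35,0,0,0],[1,-6,0.5,-35,0,0,0],[1,-6,0.5,-25,0,0,0],[1,-6,0.5,-10,0,0,0],[1,-6,0.5,10,0,0,0],[1,-6,0.5,40,0,0,0],[1,-6,0.5,75,0,0,0],[1,-6,0.5,75,0,0,0],[1,-6,0.5,75,0,0,0]],
])

```text
time_s: 23.98
position: [0.4659, 0.171, 0.2252]
tool_rot: [[0.982, 0.004, 0.19], [-0.19, 0.0, 0.982], [0.004, -1.0, 0.001]]
ft_force: [0.3, -0.1, -1.8]
grip_width: 0.0192
```

Run:
```python
from h import *
o=env.observe();print(o['position'],o['grip_width'],o['ft_force'],o['tool_rot'][:,2])
s=cam('side');save(s,'e3s.png',(290,180,410,310),6)
f=lambda P:((proj(s,P)-[290,180]+.5)*6-.5).round(0).tolist()
p=o['position'];c=[p[0],p[1],-.1912]
print(f([w(c,(.017,.013,p[2]-.0835)),w(c,(-.017,.013,p[2]-.0835))]))
```

```text
[0.4659394  0.17103211 0.22522924] 0.019194041702737242 [ 0.27220162 -0.13891679 -1.81036546] [0.18987402 0.98180783 0.00111608]
[[294.0, 390.0], [383.0, 398.0]]
```

View pics/e3s.png

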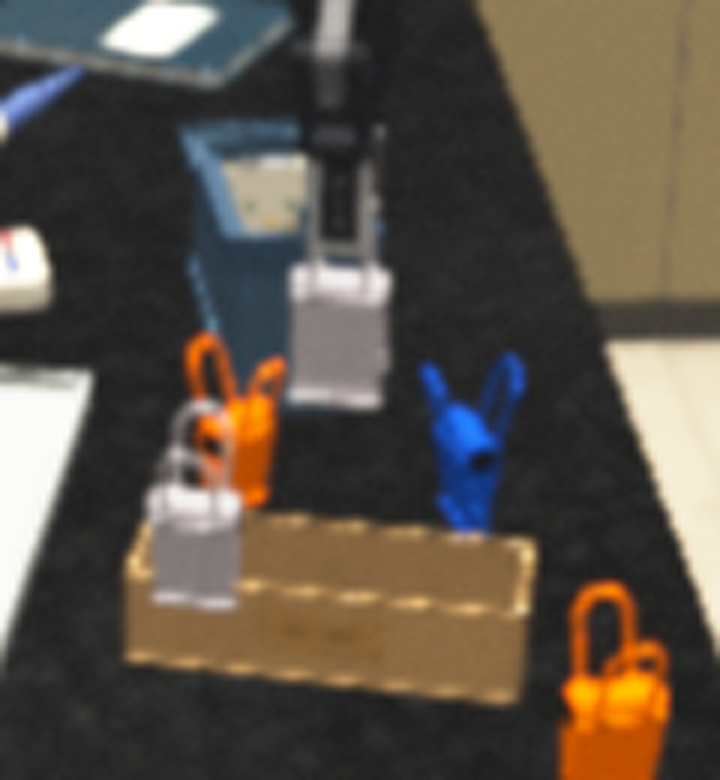

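Run:
```python
from h import *
d=cam('top'); s=cam('side')
im=cv2.imread('pics/e1.png'); cv2.imwrite('pics/e1z.png',cv2.resize(im[430:590,460:780],None,fx=2.4,fy=2.4,interpolation=cv2.INTER_CUBIC))
b=[.4781,-.1332,.1212]
f=lambda P:((proj(d,P)-[220,100]+.5)*4-.5-[460,430])*2.4
print(f([w(b,(.025,-.047,.08)),w(b,(-.025,-.047,.08)),w(b,(.025,-.047,.005)),w(b,(-.025,-.047,.005)),w(b,(.0385,.084,.1)),w(b,(-.0385,.084,.1))]).round(0).tolist())
save(s,'e4s.png',(310,190,360,240),12)
g=lambda P:((proj(s,P)-[310,190]+.5)*12-.5).round(0).tolist()
print(g([w(b,(.025,-.047,.08)),w(b,(-.025,-.047,.08)),w(b,(.0385,.084,.1)),w(b,(-.0385,.084,.1))]))
```

```text
[[480.0, 86.0], [502.0, 255.0], [440.0, 102.0], [460.0, 261.0], [36.0, 87.0], [68.0, 353.0]]
[[188.0, 208.0], [372.0, 197.0], [209.0, 352.0], [525.0, 332.0]]
```

View pics/e1z.png

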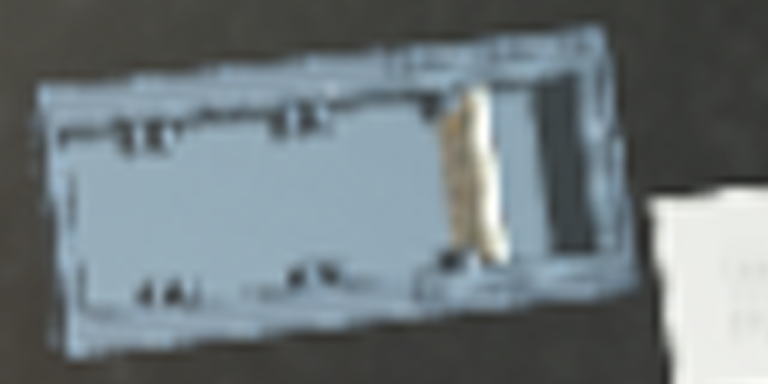

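View pics/e4s.png

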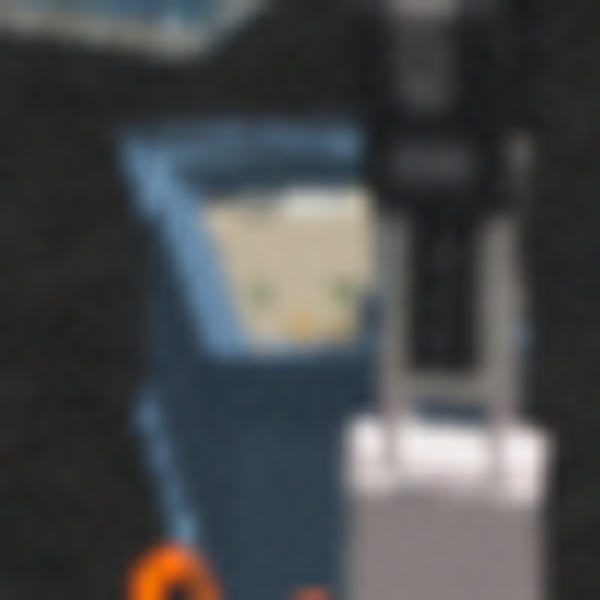

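Request:
carry_out([
  [[1,2,-35,5,0,0,3],[1,4,-75,5,0,0,8],[1,6,-115,5,0,0,13],[1,8,-155,5,0,0,17.9],[1,10,-195,5,0,0,17.9],[1,12,-235,5,0,0,17.9],[1,14,-275,5,0,0,17.9],[1,16,-310,0,0,0,17.9],[1,18,-340,-5,0,0,17.9],[1,18,-351,-15,0,0,17.9],[1,18,-351,-25,0,0,17.9],[1,18,-351,-25,0,0,17.9],[1,18,-351,-25,0,0,17.9]],
])

```text
time_s: 25.22
position: [0.483, -0.1793, 0.1977]
tool_rot: [[0.993, -0.002, -0.121], [0.121, 0.002, 0.993], [-0.002, -1.0, 0.002]]
ft_force: [1.0, 0.5, 0.2]
grip_width: 0.0194
```

Run:
```python
from h import *
s=cam('side'); save(s,'f1s.png',(290,150,390,250),7);
o=env.observe();print(o['position'],o['tool_rot'][:,2],o['grip_width'],o['ft_force'])
f=lambda P:((proj(s,P)-[290,150]+.5)*7-.5).round(0).tolist()
p=o['position'];c=[p[0],p[1],.1212]
print(f([w(c,(.017,.013,p[2]-.0865)),w(c,(-.017,.013,p[2]-.0865))]))
```

```text
[ 0.48336842 -0.17930239  0.19845523] [-0.12170158  0.99256623  0.00100168] 0.019302414166704078 [-0.065705   -0.89975478 -0.11021673]
[[272.0, 347.0], [347.0, 343.0]]
```

View pics/f1s.png

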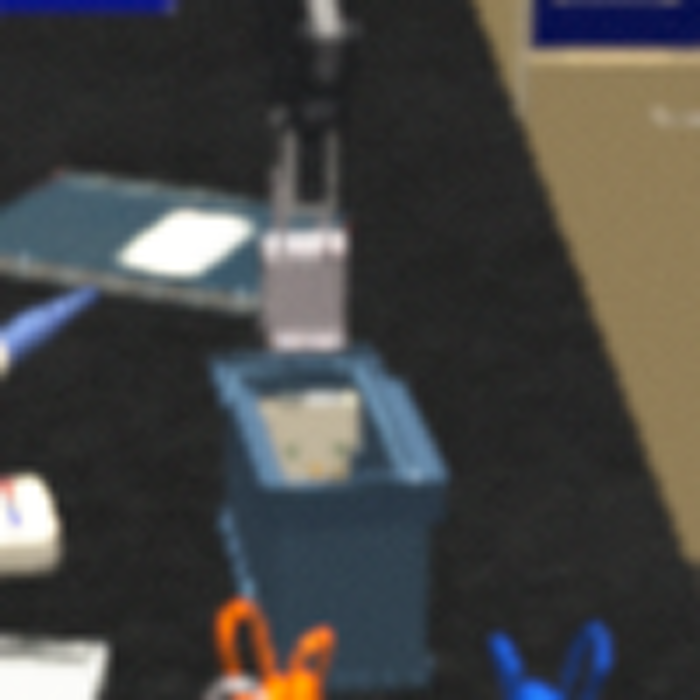

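Request:
carry_out([
  [[1,0,-0.5,-10,0,0,0],[1,0,-0.5,-20,0,0,0],[1,0,-0.5,-30,0,0,0],[1,0,-0.5,-38,0,0,0],[1,0,-0.5,-43,0,0,0],[1,0,-0.5,-45,0,0,0],[1,0,-0.5,-45,0,0,0],[1,0,-0.5,-45,0,0,0]],
])

```text
time_s: 25.93
position: [0.4837, -0.1805, 0.1542]
tool_rot: [[0.993, 0.001, -0.121], [0.121, -0.0, 0.993], [0.001, -1.0, -0.0]]
ft_force: [-0.2, 0.5, -1.2]
grip_width: 0.0193
```

Run:
```python
from h import *
s=cam('side'); save(s,'f2s.png',(310,170,370,225),12);
o=env.observe();print(o['position'],o['tool_rot'][:,2],o['grip_width'],o['ft_force'],o['wrist_torque'])
```

```text
[ 0.48370092 -0.18062455  0.15430437] [-1.21126454e-01  9.92636900e-01 -6.04950509e-04] 0.01937294766178102 [-1.02096561  0.49530571  0.24392454] [ 0.01545117  0.04657149 -0.02122296]
```

View pics/f2s.png

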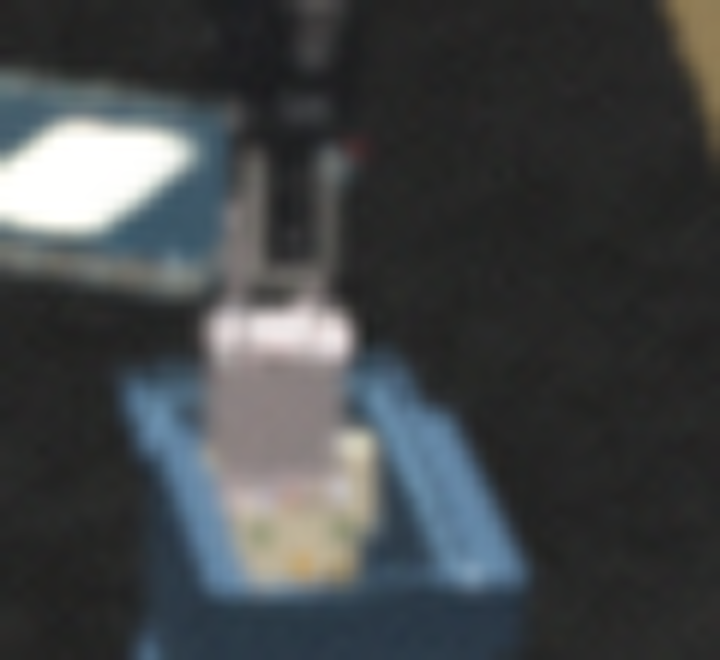

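Request:
carry_out([
  [[0.85,0,0,-1,0,0,0],[0.7,0,0,-1,0,0,0],[0.6,0,0,-1,0,0,0],[0.5,0,0,-1,0,0,0],[0.3,0,0,-1,0,0,0],[0.2,0,0,-1,0,0,0],[0.2,0,0,10,0,0,0],[0.2,0,0,30,0,0,0],[0.2,0,0,55,0,0,0],[0.2,0,0,80,0,0,-7],[0.2,0,0,80,0,0,-90],[0.2,0,0,80,0,0,-90],[0.2,0,0,80,0,0,-90],[0.2,0,0,80,0,0,-90],[0.2,0,0,80,0,0,-90],[0.2,0,0,80,0,0,-90],[0.2,0,0,80,0,0,-90],[0.2,0,0,80,0,0,-90],[0.2,0,0,80,0,0,-90],[0.2,0,0,80,0,0,-90]],
])

```text
time_s: 27.65
position: [0.4835, -0.1805, 0.2338]
tool_rot: [[0.309, -0.0, 0.951], [-0.951, -0.0, 0.309], [0.0, -1.0, -0.0]]
ft_force: [-0.1, 0.4, -0.6]
grip_width: 0.0686
```

Request:
carry_out([
  [[0.35,0,0,-5,0,0,-7],[0.35,0,0,-20,0,0,-12],[0.35,0,0,-40,0,0,-12],[0.35,0,0,-60,0,0,-12],[0.35,0,0,-60,0,0,-12],[0.35,0,0,-60,0,0,-12]],
])

```text
time_s: 28.15
position: [0.4834, -0.1805, 0.1737]
tool_rot: [[0.11, -0.001, 0.994], [-0.994, 0.001, 0.11], [-0.001, -1.0, -0.001]]
ft_force: [-0.6, -0.1, 1.6]
grip_width: 0.056
```

Run:
```python
from h import *
s=cam('side'); save(s,'f3s.png',(300,150,370,220),10);
o=env.observe();print(o['position'],o['tool_rot'][:,2],o['grip_width'],o['ft_force'])
f=lambda P:((proj(s,P)-[300,150]+.5)*10-.5).round(0).tolist()
p=o['position'];c=[.4837,-.1806,.1212]
for m in(.066,.069,.072): print(m,f([w(c,(.0,-.0195,m+.079)),w(c,(.0,.0195,m+.079)),w(c,(.018,0,m+.0505)),w(c,(-.018,0,m+.0505)),w(c,(0,.006,m))]))
```

```text
[ 0.48379261 -0.1807607   0.17461187] [9.93893511e-01 1.10342190e-01 5.38889494e-04] 0.05538715787175451 [-0.10910114  0.7498978   0.11518384]
0.066 [[325.0, 357.0], [345.0, 401.0], [278.0, 466.0], [390.0, 459.0], [336.0, 615.0]]
0.069 [[325.0, 349.0], [345.0, 392.0], [278.0, 457.0], [390.0, 451.0], [336.0, 607.0]]
0.072 [[325.0, 340.0], [345.0, 383.0], [278.0, 448.0], [390.0, 442.0], [337.0, 598.0]]
```

View pics/f3s.png

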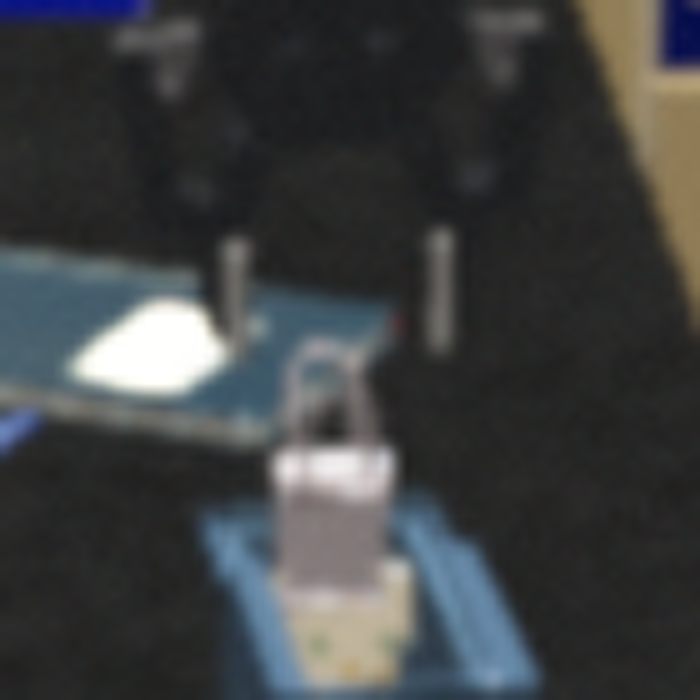

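Request:
carry_out([
  [[0.35,0,0,-20,0,0,0.6],[0.35,0,0,-35,0,0,0.6],[0.35,0,0,-44,0,0,0.6],[0.35,0,0,-48.5,0,0,0.6],[0.35,0,0,-48.5,0,0,0.6],[0.35,0,0,-48.5,0,0,0.6],[0.6,0,0,-48.5,0,0,0.6],[0.8,0,0,-48.5,0,0,0.6],[1,0,0,-48.5,0,0,0.6],[1,0,0,-48.5,0,0,0.6],[1,0,0,-48.5,0,0,0.6],[1,0,0,-48.5,0,0,0.6]],
], squeeze=50)

```text
time_s: 29.2
position: [0.4839, -0.1808, 0.1261]
tool_rot: [[0.121, 0.002, 0.993], [-0.993, -0.001, 0.121], [0.001, -1.0, 0.002]]
ft_force: [0.1, 0.7, 5.9]
grip_width: 0.0346
```

Request:
carry_out([
  [[1,0,0,2,0,0,0],[1,0,0,6,0,0,0],[1,0,0,14,0,0,0],[1,0,0,26,0,0,0],[1,0,0,42,0,0,0],[1,0,0,60,0,0,0],[1,0,0,80,0,0,0],[1,0,0,100,0,0,0],[1,0,0,120,0,0,0],[1,0,0,132,0,0,0],[1,0,0,132,0,0,0],[1,0,0,132,0,0,0]],
])

```text
time_s: 30.2
position: [0.4834, -0.1804, 0.2576]
tool_rot: [[0.121, 0.001, 0.993], [-0.993, -0.0, 0.121], [0.0, -1.0, 0.001]]
ft_force: [0.4, -0.2, 0.0]
grip_width: 0.0344
```

Run:
```python
from h import *
s=cam('side'); save(s,'g1s.png',(280,100,380,200),7)
o=env.observe();print(o['position'],o['tool_rot'][:,2],o['grip_width'],o['ft_force'])
f=lambda P:((proj(s,P)-[280,100]+.5)*7-.5).round(0).tolist()
p=o['position'];c=[p[0],p[1],.1212]
for k in(.0515,.0545,.0575): m=p[2]-k;print(k,f([w(c,(.0,-.0195,m+.079)),w(c,(.0,.0195,m+.079)),w(c,(.0,0,m+.0505)),w(c,(0,.006,m)),w(c,(0,.0015,m-.064))]))
```

```text
[ 0.48311368 -0.18031626  0.25677238] [ 9.92693373e-01  1.20661163e-01 -8.67079354e-04] 0.03429739719514373 [ 0.37887617  0.75241485 -1.12426834]
0.0515 [[370.0, 302.0], [385.0, 324.0], [377.0, 377.0], [378.0, 492.0], [376.0, 624.0]]
0.0545 [[370.0, 309.0], [385.0, 331.0], [377.0, 383.0], [378.0, 498.0], [376.0, 630.0]]
0.0575 [[370.0, 315.0], [384.0, 338.0], [377.0, 390.0], [378.0, 505.0], [376.0, 636.0]]
```

View pics/g1s.png

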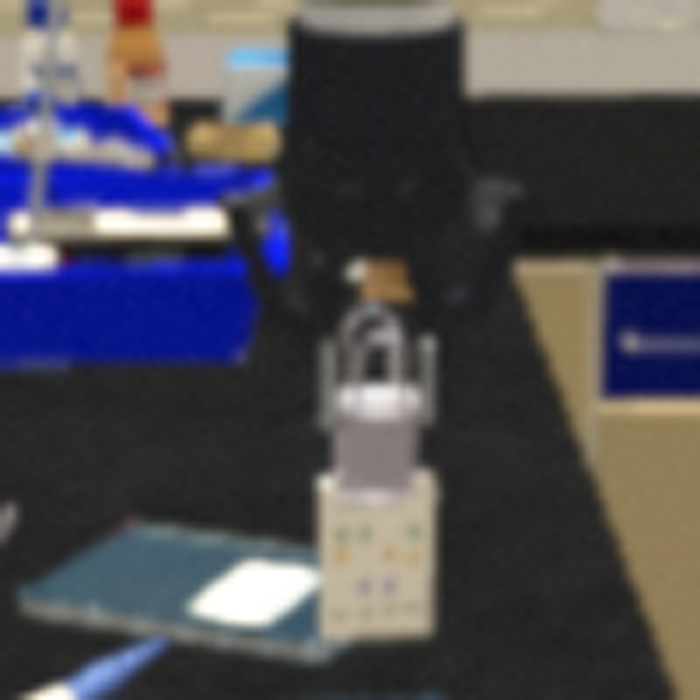

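Request:
carry_out([
  [[1,3,10,15,0,0,6],[1,8,25,15,0,0,12],[1,16,40,15,0,0,18],[1,24,56,15,0,0,24],[1,33,72,15,0,0,30],[1,42,88,15,0,0,36],[1,50,104,15,0,0,43],[1,58,120,15,0,0,49],[1,66,136,15,0,0,56],[1,74,150,15,0,0,62],[1,81,162,10,0,0,69],[1,85,170,0,0,0,75.6],[1,85,170,-10,0,0,75.6],[1,85,170,-16,0,0,75.6],[1,85,170,-22,0,0,75.6],[1,85,170,-22,0,0,75.6],[1,85,170,-22,0,0,75.6]],
])

```text
time_s: 31.67
position: [0.5684, -0.0108, 0.2351]
tool_rot: [[0.991, -0.001, 0.131], [-0.131, 0.0, 0.991], [-0.001, -1.0, 0.0]]
ft_force: [0.6, -0.6, 0.2]
grip_width: 0.0347
```

Run:
```python
from h import *
s=cam('side'); save(s,'g2s.png',(240,120,400,260),5)
d=cam('top'); save(d,'g2.png',(220,100,420,260),4)
o=env.observe();print(o['position'],o['tool_rot'][:,2],o['grip_width'],o['ft_force'])
R=[.7037,.05845,-.1303];dx,dy=np.array(o['position'])[:2]-R[:2];print(dx*.9915-dy*.13,dx*.13+dy*.9915)
```

```text
[ 0.56858048 -0.0108366   0.23576439] [ 1.30607142e-01  9.91434198e-01 -7.49017550e-05] 0.03441169353802751 [-0.55781231 -0.48864154 -0.79880259]
-0.12496374638431813 -0.0862632060847137
```

View pics/g2s.png

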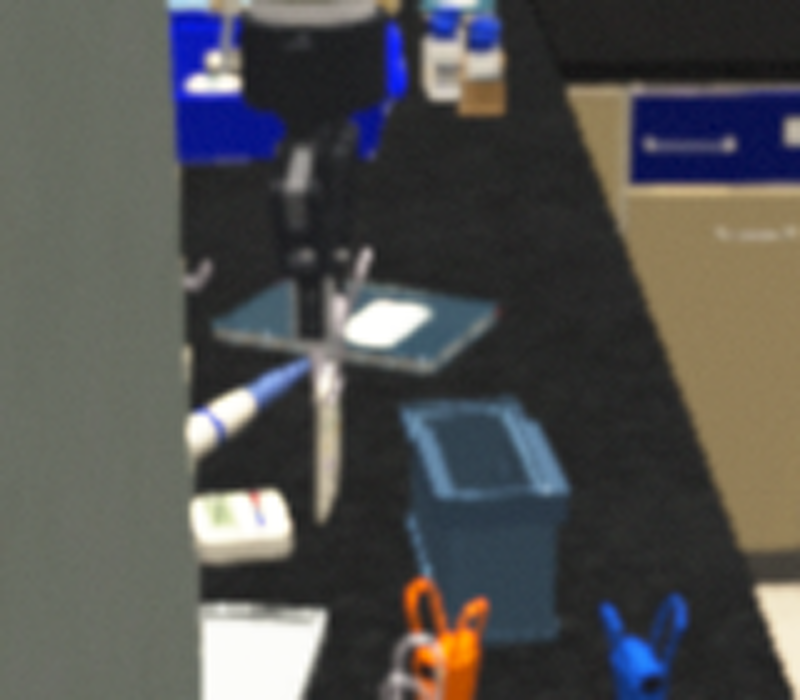

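View pics/g2.png

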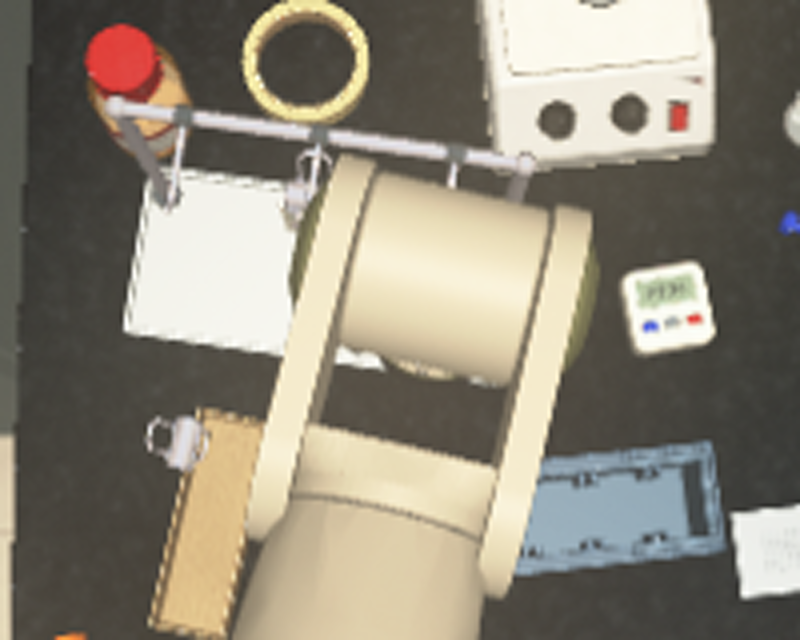

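Request:
carry_out([
  [[1,10,-0.2,0,0,0,0],[1,20,-1.4,0,0,0,0],[1,28,-2.5,0,0,0,0],[1,35,-3.4,0,0,0,0],[1,42,-4.3,0,0,0,0],[1,50,-5.4,0,0,0,0],[1,57,-6.3,0,0,0,0],[1,64,-7.2,0,0,0,0],[1,71,-8.1,0,0,0,0],[1,78,-9,0,0,0,0],[1,85,-9.9,0,0,0,0],[1,91,-10.7,0,0,0,0],[1,95,-11.2,0,0,0,0],[1,95,-11.2,0,0,0,0],[1,95,-11.2,0,0,0,0]],
])

```text
time_s: 33.02
position: [0.6635, -0.0217, 0.2351]
tool_rot: [[0.992, -0.0, 0.13], [-0.13, 0.0, 0.992], [-0.0, -1.0, -0.0]]
ft_force: [0.7, -0.2, -0.9]
grip_width: 0.0342
```

Run:
```python
from h import *
d=cam('top'); save(d,'g3.png',(260,110,360,180),8)
o=env.observe();print(o['position'],o['tool_rot'][:,2],o['grip_width'],o['ft_force'],o['wrist_torque'])
```

```text
[ 0.66335301 -0.02172064  0.23528119] [1.29970065e-01 9.91517918e-01 1.47336287e-05] 0.03436861272267869 [ 0.21488071  0.28158598 -1.23643063] [ 0.02487734 -0.06096478 -0.01114586]
```

View pics/g3.png

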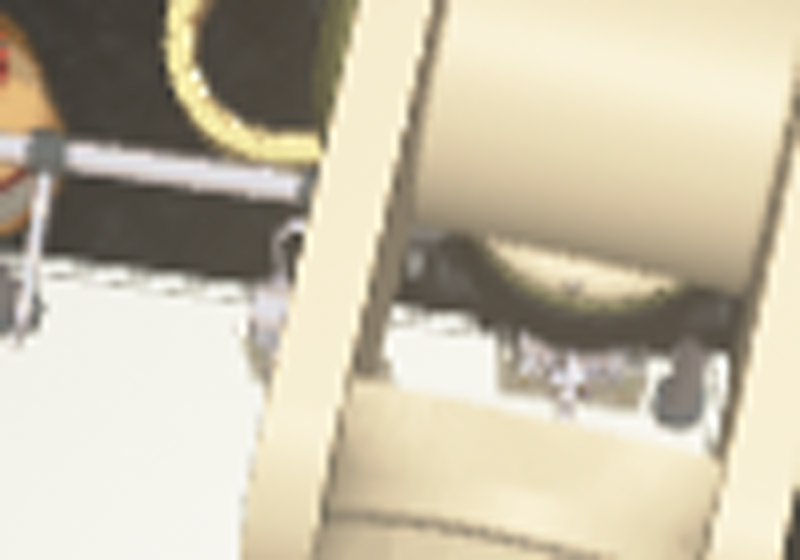

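Hook tip (565,405 in the crop) shows outside the trailing loop, as for the first. Lower.

Request:
carry_out([
  [[1,0.5,0,-4,0,0,0],[1,0.5,0,-8,0,0,0],[1,0.5,0,-11,0,0,0],[1,0.5,0,-13,0,0,0],[1,0.5,0,-15,0,0,0],[1,0.5,0,-16.5,0,0,0],[1,0.5,0,-16.5,0,0,0]],
])

```text
time_s: 33.65
position: [0.6638, -0.0217, 0.2202]
tool_rot: [[0.992, 0.001, 0.13], [-0.13, -0.0, 0.992], [0.001, -1.0, -0.0]]
ft_force: [-3.3, 0.3, 7.0]
grip_width: 0.0346
```

Run:
```python
from h import *
for _ in range(3):
  o=env.observe();print(o['position'],o['grip_width'],o['ft_force'],o['wrist_torque']);d=cam('top')
```

```text
[ 0.66382172 -0.02170585  0.22020377] 0.03461299770738705 [-3.32746562  0.31252554  6.95210708] [-0.01053338  0.62375647  0.06332132]
[ 0.66385674 -0.02172221  0.22022241] 0.03448606337430749 [-2.47995889  0.49965319  8.10916245] [ 0.06678385  0.65519358 -0.06829866]
[ 0.66385985 -0.0217256   0.22025274] 0.034331719488486435 [-2.69005589  0.07274441  7.10321834] [ 0.1124437   0.59447154 -0.00625818]
```

Request:
carry_out([
  [[0.9,0,0,1,0,0,0],[0.7,0,0,1,0,0,0],[0.5,0,0,1,0,0,0],[0.35,0,0,1,0,0,0],[0.35,0,0,1,0,0,0],[0.35,0,0,1,0,0,0],[0.35,0,0,6,0,0,0],[0.35,0,0,15,0,0,0],[0.35,0,0,30,0,0,0],[0.35,0,0,60,0,0,0],[0.35,0,0,85,0,0,0],[0.35,-40,5,85,0,0,0],[0.35,-80,5,85,0,0,0],[0.35,-120,5,85,0,0,0],[0.35,-160,5,85,0,0,0],[0.35,-200,5,85,0,0,0],[0.35,-240,5,85,0,0,0],[0.35,-280,5,65,0,0,0],[0.35,-290,5,65,0,0,0],[0.35,-290,5,65,0,0,0]],
])

```text
time_s: 35.47
position: [0.3713, -0.0162, 0.2843]
tool_rot: [[0.991, 0.0, 0.131], [-0.131, -0.0, 0.991], [0.0, -1.0, -0.0]]
ft_force: [0.9, 0.1, 1.3]
grip_width: 0.0556
```

Run:
```python
from h import *
o=env.observe();print(o['position'],o['grip_width'],o['ft_force'],o['wrist_torque']); d=cam('top')
save(d,'h1.png',(220,100,420,260),4);save(d,'h1b.png',(330,195,480,275),5.3)
```

```text
[ 0.37129711 -0.01623003  0.28434817] 0.05564331686125457 [0.90031505 0.07262797 1.27499756] [ 0.00415953 -0.03927639 -0.02776935]
```

View pics/h1.png

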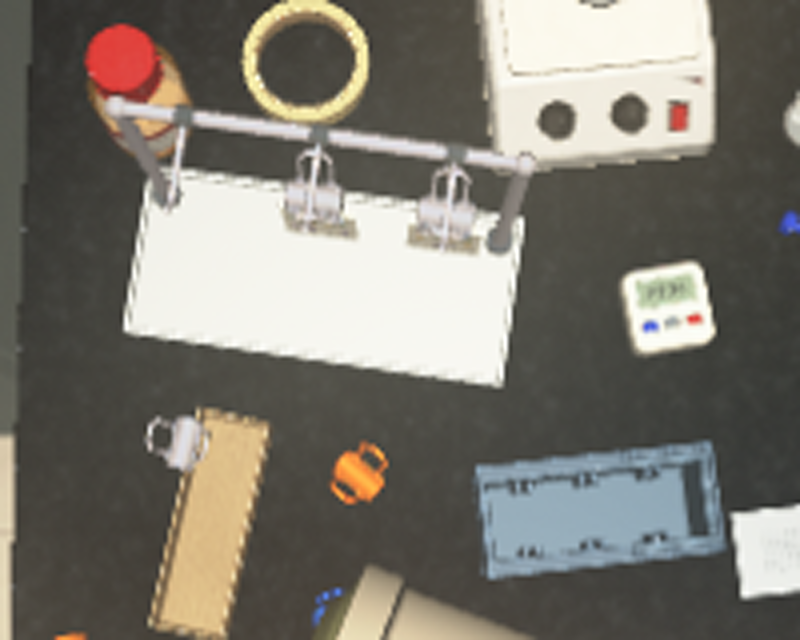

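View pics/h1b.png

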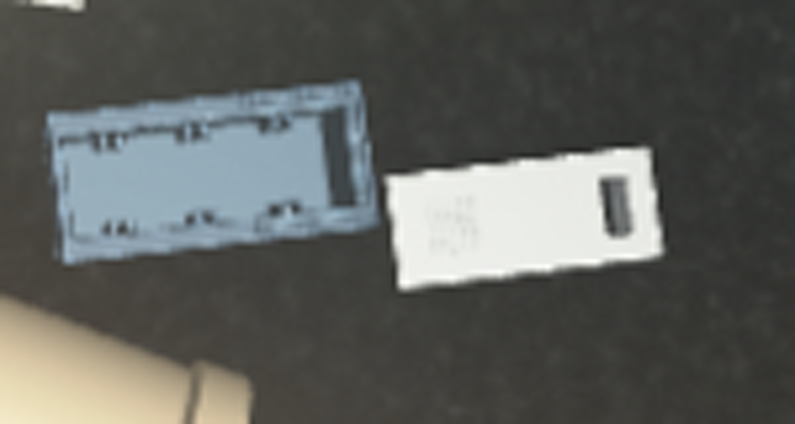

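Run:
```python
from h import *
d=cam('top')
save(d,'h2.png',(400,215,460,255),13)
L=lambda X,Y:cp(X,Y,330,195,5.3)
px=[L(386,176),L(652,148),L(663,254),L(400,290),L(616,207)]
m=[(.0315,.076,.004),(.0315,-.076,.004),(-.0315,-.076,.004),(-.0315,.076,.004),(0,-.05,.021)]
p,e,r=fit(d,m,px,[.455,-.325,.12]); print(p,np.degrees(p[2]),e,r.tolist(), w(p,(0,-.05,.0125)))
```

```text
[ 0.45585895 -0.32250946  0.11817221] 6.770768929995032 0.8878088496508099 [[0.0, 0.2], [-0.9, -0.2], [-0.1, 0.5], [0.1, -0.4], [0.8, -0.1]] [ 0.46175382 -0.37216075  0.0125    ]
```

View pics/h2.png

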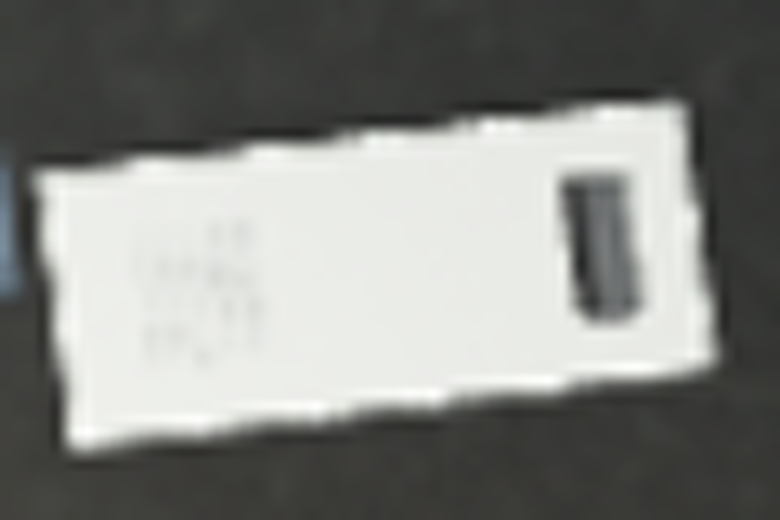

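Request:
carry_out([
  [[0.5,0,-40,0,0,0,5],[0.5,0,-80,0,0,0,10],[0.5,10,-120,0,0,0,14.3],[0.5,25,-160,0,0,0,14.3],[0.5,45,-200,0,0,0,14.3],[0.5,60,-240,-10,0,0,14.3],[0.5,75,-280,-20,0,0,14.3],[0.5,85,-320,-40,0,0,14.3],[0.5,90.5,-356,-70,0,0,14.3],[0.5,90.5,-356,-110,0,0,14.3],[0.5,90.5,-356,-150,0,0,14.3],[0.5,90.5,-356,-190,0,0,14.3],[0.5,90.5,-356,-215,0,0,14.3],[0.5,90.5,-356,-225,0,0,14.3],[0.5,90.5,-356,-225,0,0,14.3],[0.5,90.5,-356,-225,0,0,14.3]],
])

```text
time_s: 36.9
position: [0.4657, -0.3737, 0.06]
tool_rot: [[0.993, 0.001, -0.119], [0.119, -0.002, 0.993], [0.001, -1.0, -0.002]]
ft_force: [0.9, 0.3, 0.3]
grip_width: 0.0429
```

Run:
```python
from h import *
s=cam('side'); save(s,'i1s.png',(270,130,370,210),8)
o=env.observe();print(o['position'],o['tool_rot'],o['grip_width'],o['ft_force'])
```

```text
[ 0.46578067 -0.37391454  0.06088938] [[ 0.99286609  0.00257606 -0.1192069 ]
 [ 0.11921448 -0.00302375  0.99286392]
 [ 0.00219722 -0.99999211 -0.00330928]] 0.042881209626186925 [0.40938368 0.57086151 0.90683482]
```

View pics/i1s.png

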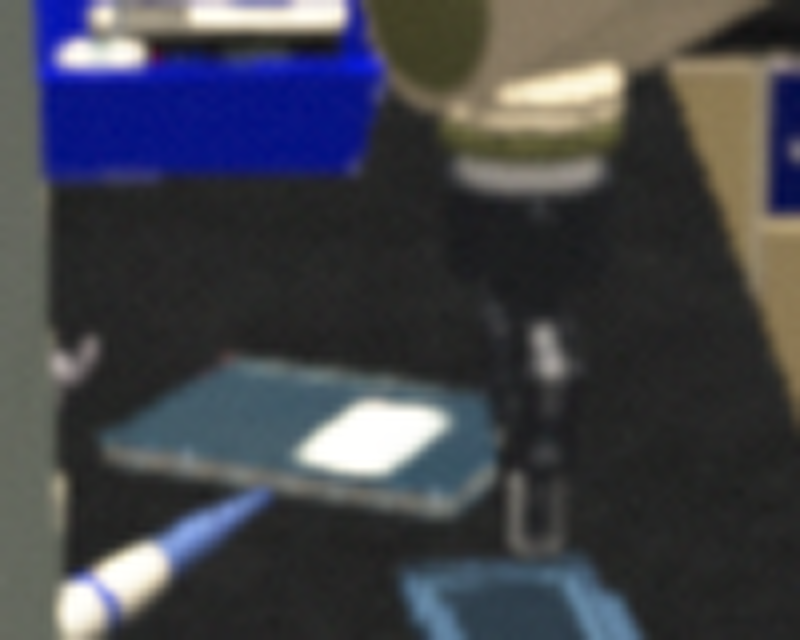

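Request:
carry_out([
  [[0.5,-3.9,1.6,-15,0,0,0],[0.5,-3.9,1.6,-25,0,0,0],[0.5,-3.9,1.6,-31,0,0,0],[0.5,-3.9,1.6,-31,0,0,0],[0.5,-3.9,1.6,-31,0,0,0],[0.8,-3.9,1.6,-31,0,0,0],[1,-3.9,1.6,-31,0,0,0],[1,-3.9,1.6,-31,0,0,0],[1,-3.9,1.6,-31,0,0,0],[1,-3.9,1.6,-31,0,0,0]],
], squeeze=45)

```text
time_s: 37.78
position: [0.4609, -0.3715, 0.0286]
tool_rot: [[0.993, 0.001, -0.119], [0.119, -0.001, 0.993], [0.001, -1.0, -0.001]]
ft_force: [-0.3, -0.2, 5.4]
grip_width: 0.0108
```

Request:
carry_out([
  [[1,0,0,5,0,0,0],[1,0,0,20,0,0,0],[1,0,0,45,0,0,0],[1,0,0,80,0,0,0],[1,0,0,110,0,0,0],[1,10,20,112,0,0,0],[1,25,45,112,0,0,0],[1,36,66,112,0,0,0],[1,36,66,105,0,0,0],[1,36,66,100,0,0,0],[1,36,66,100,0,0,0]],
])

```text
time_s: 38.7
position: [0.496, -0.3051, 0.1266]
tool_rot: [[0.993, -0.002, -0.119], [0.119, 0.001, 0.993], [-0.002, -1.0, 0.002]]
ft_force: [-0.9, -0.2, -0.2]
grip_width: 0.0106
```

Run:
```python
from h import *
s=cam('side'); save(s,'i2s.png',(300,160,380,220),10)
d=cam('top'); save(d,'i2.png',(330,190,430,260),8)
o=env.observe();print(o['position'],o['tool_rot'][:,2],o['grip_width'],o['ft_force'],o['wrist_torque'])
b=[.4781,-.1332,.1212]
f=lambda P:((proj(s,P)-[300,160]+.5)*10-.5).round(0).tolist()
p=o['position'];T=o['tool_rot'];ya=np.arctan2(T[1,0],T[0,0]);c=[p[0]+.001,p[1],ya]
u=p[2]-.0286
print('lid back edge underside/top',f([w(c,(.0315,.126,u)),w(c,(-.0315,.126,u)),w(c,(.0315,.126,u+.004)),w(c,(-.0315,.126,u+.004)),w(c,(.0315,-.026,u+.004)),w(c,(-.0315,-.026,u+.004))]))
# box frame of lid centre
L=np.array(w(c,(0,.05,u)));dx,dy=L[:2]-b[:2];print('lid in box',np.cos(b[2])*dx+np.sin(b[2])*dy,-np.sin(b[2])*dx+np.cos(b[2])*dy,u,np.degrees(ya))
```

```text
[ 0.4961003  -0.3058949   0.12750098] [-1.17907105e-01  9.93024510e-01  4.87661252e-04] 0.010512762961349063 [-0.85605785 -0.65359783 -0.48481181] [-0.05669016 -0.05323653  0.01246889]
lid back edge underside/top [[241.0, 419.0], [436.0, 408.0], [241.0, 407.0], [436.0, 396.0], [183.0, 244.0], [359.0, 235.0]]
lid in box -0.0018676176904511097 -0.12372548502065742 0.09890097852133213 6.771349341532411
```

View pics/i2s.png

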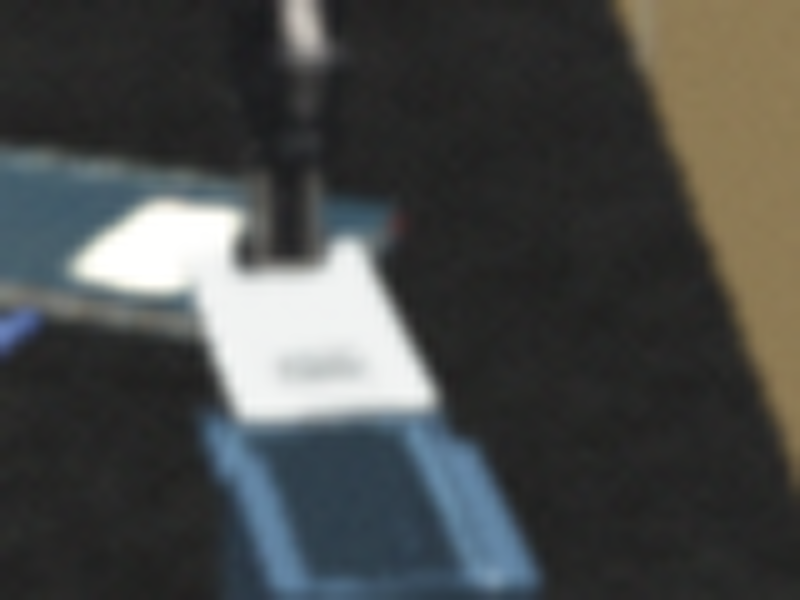

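View pics/i2.png

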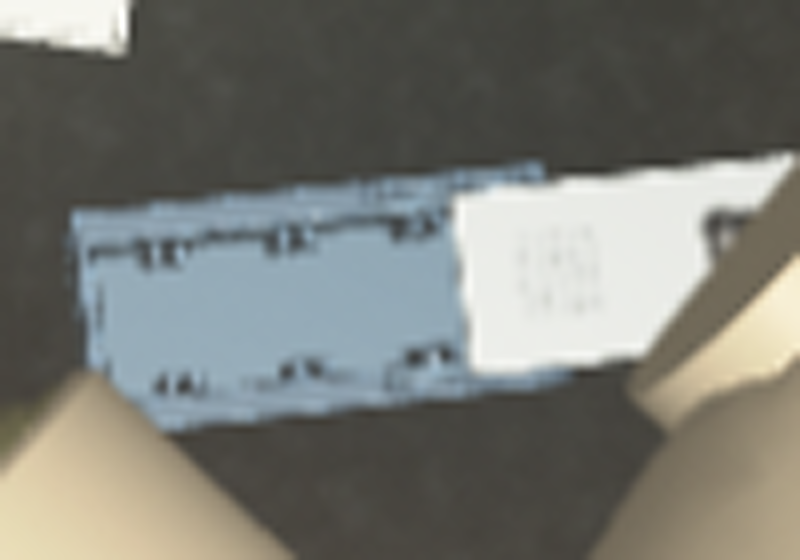

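Request:
carry_out([
  [[1,1.3,0,-4,0,0,0.1],[1,1.3,0,-8,0,0,0.1],[1,1.3,0,-8,0,0,0.1],[1,0.1,10,-8,0,0,0.1],[1,-1.1,20,-8,0,0,0.1],[1,-2.3,30,-8,0,0,0.1],[1,-3.5,40,-8,0,0,0.1],[1,-4.7,50,-8,0,0,0.1],[1,-4.7,50,-8,0,0,0.1]],
])

```text
time_s: 39.55
position: [0.4916, -0.2528, 0.12]
tool_rot: [[0.992, -0.0, -0.122], [0.122, 0.001, 0.992], [-0.0, -1.0, 0.001]]
ft_force: [-0.0, 0.5, -0.2]
grip_width: 0.0108
```

Run:
```python
from h import *
s=cam('side'); save(s,'i3s.png',(300,160,380,220),10)
o=env.observe();print(o['position'],o['tool_rot'][:,2],o['grip_width'],o['ft_force'],o['wrist_torque'])
```

```text
[ 0.49188022 -0.2539546   0.12010648] [-1.22147247e-01  9.92511989e-01 -2.97398259e-05] 0.010982480133566291 [ 0.48757966  0.93912639 -0.92852403] [-0.04783261  0.06702632  0.011655  ]
```

View pics/i3s.png

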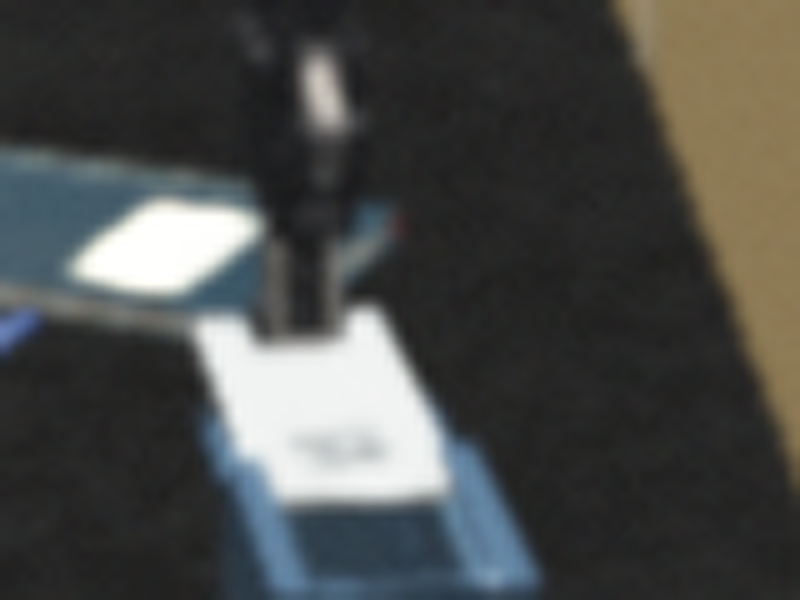

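Request:
carry_out([
  [[1,-1.2,10,-0.8,0,0,0],[1,-2.5,20,-0.8,0,0,0],[1,-3.7,30,-0.8,0,0,0],[1,-5,40,-0.8,0,0,0],[1,-6.2,50,-0.8,0,0,0],[1,-7.5,60,-0.8,0,0,0],[1,-8.2,66,-0.8,0,0,0],[1,-8.6,70,-0.8,0,0,0],[1,-8.6,70.5,-0.8,0,0,0],[1,-8.6,70.5,-0.8,0,0,0]],
])

```text
time_s: 40.43
position: [0.4834, -0.1846, 0.1191]
tool_rot: [[0.993, 0.0, -0.121], [0.121, -0.0, 0.993], [0.0, -1.0, -0.0]]
ft_force: [-0.6, 0.3, -1.8]
grip_width: 0.0108
```

Run:
```python
from h import *
s=cam('side'); save(s,'i4s.png',(300,160,380,220),10)
for _ in range(2):
  o=env.observe();print(o['position'],o['tool_rot'][:,2],o['grip_width'],o['ft_force'],o['wrist_torque']);d=cam('top')
```

```text
[ 0.48340217 -0.18489024  0.11907148] [-1.20584012e-01  9.92703083e-01 -2.92983664e-04] 0.010527238985878505 [ 0.34945552 -0.18936929 -0.47212468] [ 0.00847571 -0.0271337  -0.04882727]
[ 0.48340822 -0.18503895  0.11903198] [-1.20355223e-01  9.92730850e-01 -2.81508984e-04] 0.010685525764542706 [-0.03959299 -0.36641277 -0.84831647] [-0.05517078  0.00934819  0.01579556]
```

View pics/i4s.png

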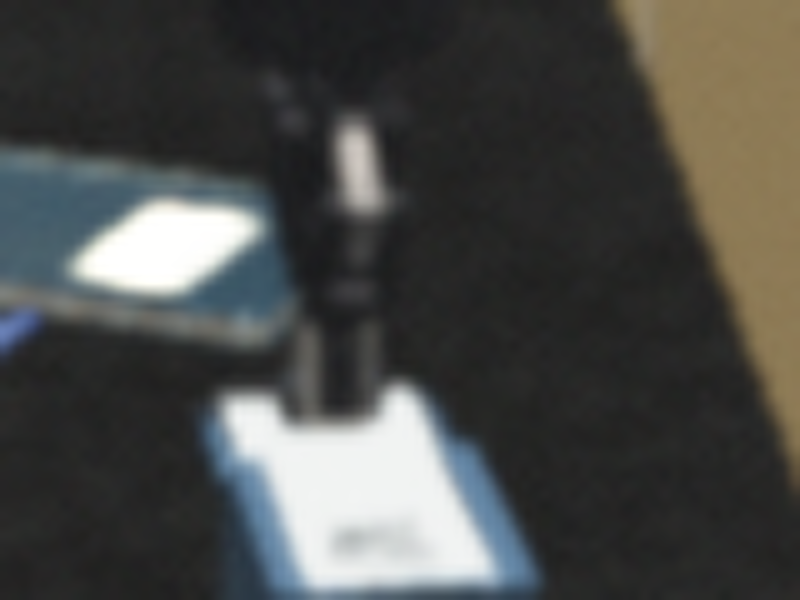

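Request:
carry_out([
  [[1,-0.6,2.5,0,0,0,0],[1,-0.6,2.8,0,0,0,0],[1,-0.6,2.8,-2,0,0,0],[1,-0.6,2.8,-4,0,0,0],[1,-0.6,2.8,-5.5,0,0,0],[1,-0.6,2.8,-6,0,0,0],[1,-0.6,2.8,-6,0,0,0]],
])

```text
time_s: 41.17
position: [0.4826, -0.1818, 0.1128]
tool_rot: [[0.993, -0.0, -0.121], [0.121, 0.0, 0.993], [-0.0, -1.0, 0.0]]
ft_force: [0.8, -0.9, 0.2]
grip_width: 0.0105
```

Run:
```python
from h import *
s=cam('side'); save(s,'i5s.png',(300,160,380,220),10)
for _ in range(2):
  o=env.observe();print(o['position'],o['tool_rot'][:,2],o['grip_width'],o['ft_force'],o['wrist_torque']);d=cam('top')
```

```text
[ 0.48266975 -0.18186149  0.1129388 ] [-1.20652674e-01  9.92694777e-01  1.08379096e-04] 0.010840949558908667 [-0.05355662  0.24325413  0.05278713] [-0.05293402 -0.08705514  0.0185051 ]
[ 0.48269956 -0.1819138   0.11302024] [-1.20619361e-01  9.92698831e-01 -3.71947925e-05] 0.010675797708784572 [-0.17721511  0.8678385  -0.19753123] [-0.04802044 -0.02160702 -0.02073865]
```

View pics/i5s.png

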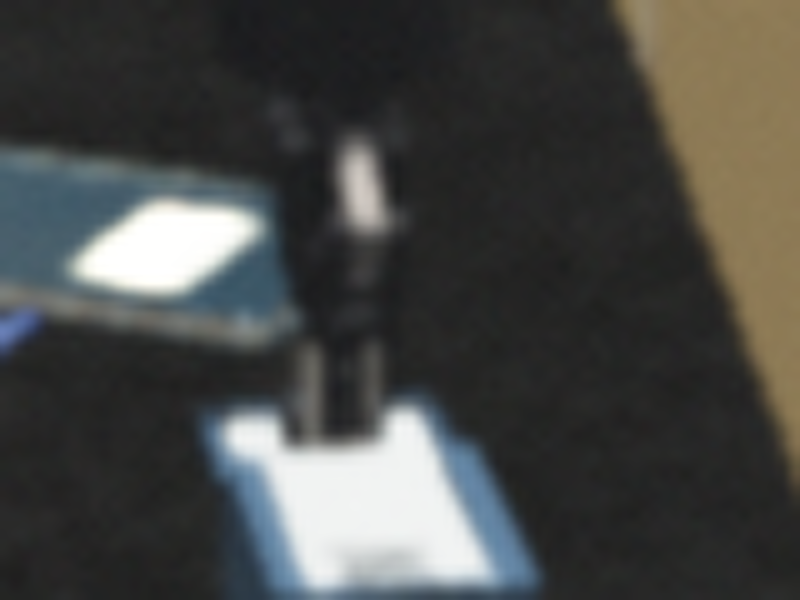

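Request:
carry_out([
  [[1,0,0,-0.7,0,0,0],[1,0,0,-0.7,0,0,0],[0.8,0,0,-0.7,0,0,0],[0.5,0,0,-0.7,0,0,0],[0.5,0,0,-0.5,0,0,0],[0.5,0,0,0,0,0,0],[0.5,0,0,20,0,0,0],[0.5,0,0,50,0,0,0],[0.5,0,0,90,0,0,0],[0.5,-40,0,120,0,0,0],[0.5,-80,-30,130,0,0,0],[0.5,-110,-70,130,0,0,0],[0.5,-120,-110,130,0,0,0],[0.5,-120,-150,130,0,0,0],[0.5,-120,-150,130,0,0,0],[0.5,-120,-150,130,0,0,0],[0.5,-120,-150,130,0,0,0]],
])

```text
time_s: 42.73
position: [0.3623, -0.3323, 0.2427]
tool_rot: [[0.993, -0.0, -0.119], [0.119, 0.001, 0.993], [-0.0, -1.0, 0.001]]
ft_force: [0.6, 1.0, 0.1]
grip_width: 0.0428
```

Run:
```python
from h import *
d=cam('top'); save(d,'j1.png',(220,100,420,260),4);save(d,'j1b.png',(330,200,410,260),10)
s=cam('side'); save(s,'j1s.png',(300,170,360,220),12)
```

```text
(no output)
```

View pics/j1.png

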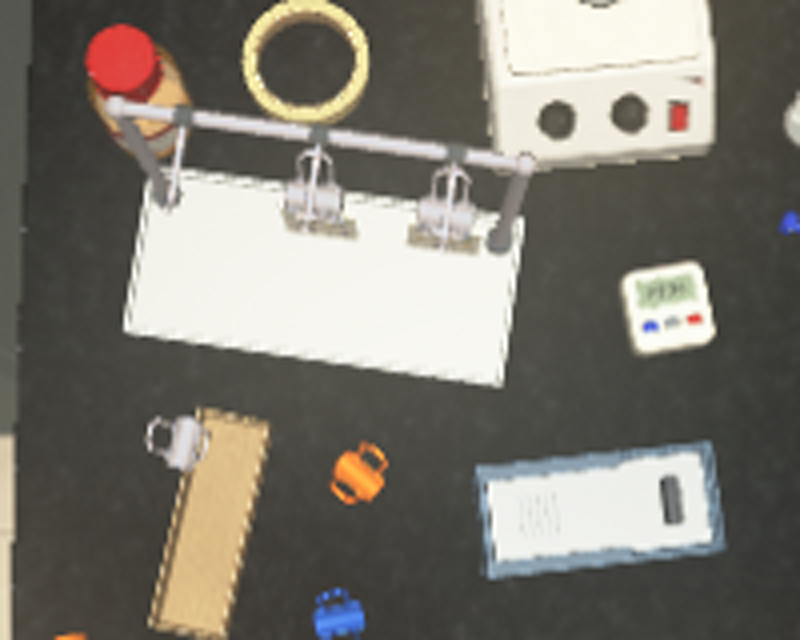

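View pics/j1b.png

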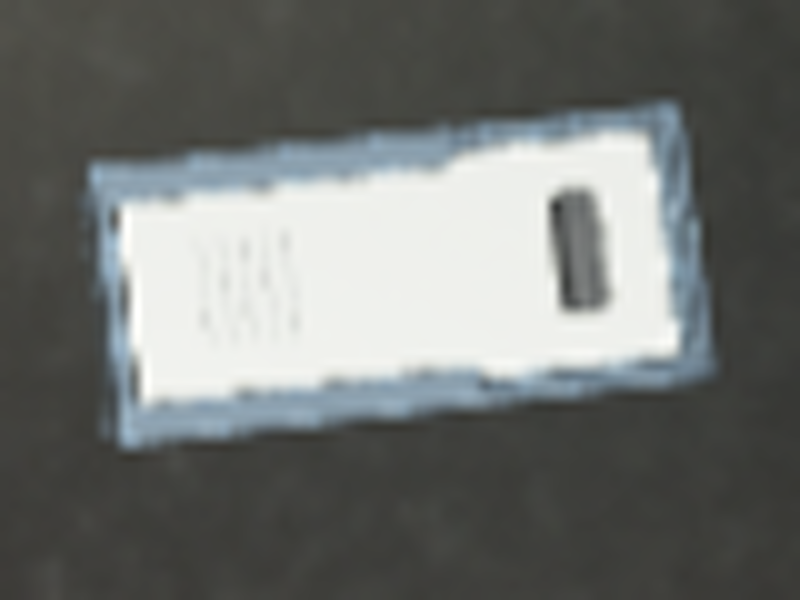

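View pics/j1s.png

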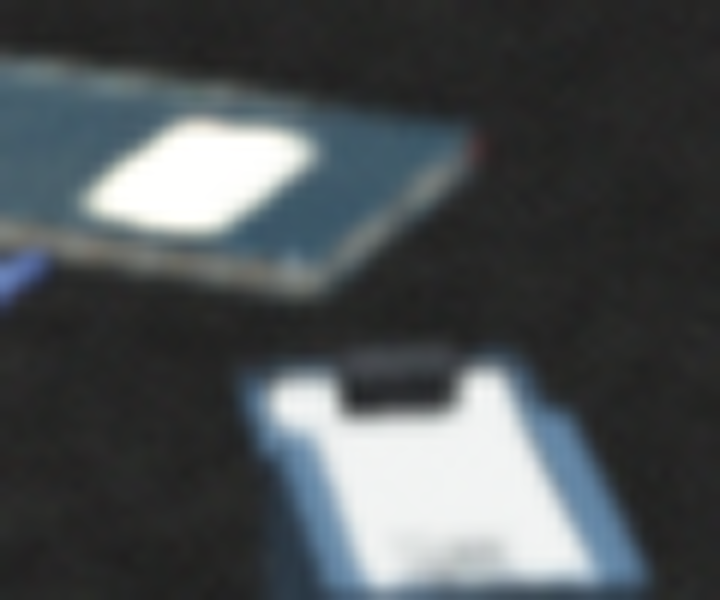

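Run:
```python
from rig import env
print(env.observe()['time_s']); print(env.close_job())
```

```text
42.8333
the job is handed in; nothing more can be done
None
```

I hung both plates that were in the box, slid the lid back on, and handed the job in at 42.8 s. No verdict is reported, so success rests on my own checks below.

**What I did:**
- **Lid off:** I lifted its front over the lip, slid it out and laid it flat on the bench.
- **Plates:** Opening the box showed two, in the slots at y = +47 and −47 mm; the middle slot was empty. I put a silver clip about 10 mm onto the top edge of each.
- **Hanging:** I held each clip by its flat ends and hung it with both wire loops over the rod. One plate is on the middle hook and the other on the −85 mm hook. One silver clip stays unused on the carton.
- **Lid back on:** I slid it in until it dropped behind the lip.

**Last checks:**
- **Plates:** The final top view shows both hanging still, 85 mm apart by the hook spacing. The cabinet hides the rack from the side camera, so I judged the hanging from the top view and from the upward force felt while lowering each clip.
- **Lid:** It lies flat behind the lip, about 1.5 mm further toward the closed end than at the start, inside the allowed −7 to +5 mm.
- **Everything else:** The timer, carton and box look unmoved, and the gripper is clear of everything.

The first plate's clip caught on the hook's upturned end as I lowered it, at about 4 N. I raised it slightly, moved it 5 mm further in and lowered it again, and it then hung freely. No other check failed or disagreed.

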